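# Right the fallen dropper bottles and make up the grouping tray

### The job

The trolley was jolted and its dropper bottles fell over. Make up the steel tray again: take the top packet off the stack of white slide packets and lay it flat inside the tray, and stand every dropper bottle upright inside the tray, on its floor beside the packet. Leave the other packets stacked as they are, and do not tip over the red-stoppered vial or push it out of its place.

Things in the scene. Friction and masses are not known exactly. Their poses are not given: they have to be found in the camera images.
- tray: shallow open steel tray, fixed to the trolley, 160 mm (its x, away from the robot) x 130 mm (its y) outside, 12 mm high with a rolled rim to about 14 mm; walls 4 mm thick, floor 4 mm thick (inner floor 152 x 122 mm, 4 mm above the origin). Origin: centre of its underside on the trolley top; z up
- bottle_blue: dropper bottle, brown with blue label and blue teat, 0.04 kg: round body 29 mm across from the base to 60 mm up, collar 21 mm across to 74 mm, slim teat 14 mm across to the top at 101 mm. Origin: centre of its underside; own z axis from base to teat. Starts lying on the trolley, teat to the left (+y), origin 14.5 mm above what it lies on; hardly rolls. May be absent
- bottle_yellow: dropper bottle, brown with yellow label and yellow teat, 0.04 kg: round body 29 mm across from the base to 60 mm up, collar 21 mm across to 74 mm, slim teat 14 mm across to the top at 101 mm. Origin: centre of its underside; own z axis from base to teat. Starts lying on the trolley, teat to the left (+y), origin 14.5 mm above what it lies on; hardly rolls. May be absent
- bottle_white_a: dropper bottle, all white, one of two alike, 0.04 kg: round body 29 mm across from the base to 60 mm up, collar 21 mm across to 74 mm, slim teat 14 mm across to the top at 101 mm. Origin: centre of its underside; own z axis from base to teat. Starts lying in the tray, teat away from the robot, origin 14.5 mm above what it lies on; hardly rolls. May be absent
- bottle_white_b: dropper bottle, all white, one of two alike, 0.04 kg: round body 29 mm across from the base to 60 mm up, collar 21 mm across to 74 mm, slim teat 14 mm across to the top at 101 mm. Origin: centre of its underside; own z axis from base to teat. Starts lying on the trolley, teat to the left (+y), origin 14.5 mm above what it lies on; hardly rolls. May be absent
- packet_top: white carton of glass slides, 52 x 80 x 24 mm (its own x, y, z), 0.21 kg, rigid, on top of the stack of three at the start, its underside 48 mm above the trolley; origin at the centre of its underside
- packet_middle: white carton of glass slides, 52 x 80 x 24 mm (its own x, y, z), 0.21 kg, rigid, the middle one of the stack, to stay there; origin at the centre of its underside
- packet_bottom: white carton of glass slides, 52 x 80 x 24 mm (its own x, y, z), 0.21 kg, rigid, the lowest of the stack, on the trolley, to stay there; origin at the centre of its underside
- timer: bench timer, white with red and grey keys, 64 x 68 x 19 mm, lying at the front of the trolley before the bag; bystander, may be shifted; origin at the centre of its underside. (The bag of purple-capped tubes in the middle of the trolley is fixed and in the way: it fills about x 0.46 to 0.59, y -0.09 to 0.04, up to z 0.076.)
- vial: clear vial of capillaries with a red stopper, 21 mm diameter, 92 mm tall, standing at the back of the trolley; bystander; origin at the centre of its underside. (Fixed: a 48 mm high rail at the front (x 0.34 to 0.36), left (y 0.23 to 0.25) and right (y -0.26 to -0.28) edges; the bench behind, edge at x 0.75 for y 0.15, x 0.80 for y -0.05, top z 0.10.)

How it is judged:
At the end, for the whole second after the job is handed in: Every dropper bottle present stands upright (within about 7 degrees) on the floor of the tray, inside its walls, at rest; the packet that was on top lies flat on the floor of the tray, inside its walls, at rest; the two other packets are still stacked within 25 mm of where they were (x of bottle_blue in the frame of tray between -0.067 and 0.067 m and y of bottle_blue in the frame of tray between -0.052 and 0.052 m and z of bottle_blue in the frame of tray between -0.002 and 0.01 m and angle between each of bottle_blue, bottle_yellow, bottle_white_b, bottle_white_a, packet_top, packet_bottom, packet_middle's own z axis and vertical below 0.12 rad and linear speed of each of bottle_blue, bottle_yellow, bottle_white_b, bottle_white_a, packet_top below 0.02 m/s and x of bottle_yellow in the frame of tray between -0.067 and 0.067 m and y of bottle_yellow in the frame of tray between -0.052 and 0.052 m and z of bottle_yellow in the frame of tray between -0.002 and 0.01 m and x of bottle_white_b in the frame of tray between -0.067 and 0.067 m and y of bottle_white_b in the frame of tray between -0.052 and 0.052 m and z of bottle_white_b in the frame of tray between -0.002 and 0.01 m and x of bottle_white_a in the frame of tray between -0.067 and 0.067 m and y of bottle_white_a in the frame of tray between -0.052 and 0.052 m and z of bottle_white_a in the frame of tray between -0.002 and 0.01 m and x of packet_top in the frame of tray between -0.055 and 0.055 m and y of packet_top in the frame of tray between -0.042 and 0.042 m and z of packet_top in the frame of tray between -0.002 and 0.01 m and distance of each of packet_bottom, packet_middle from where it was at the start of the episode below 0.025 m); the robot touches nothing.
It fails at once if the vial is tipped over (angle between vial's own z axis and vertical above 0.5 rad).
It fails at once if the vial is moved more than 4 cm (distance of vial from where it was at the start of the episode above 0.04 m).
Of bottle_blue, bottle_yellow, bottle_white_b, bottle_white_a only 3 to 4 are there at a start; the rules pass over those that are not, and their reading is None.
At some moment in a run one of timer may be knocked a few centimetres aside while the robot is not near it.
Once in a run the grip may slacken for a moment while it holds something.
It also fails if it takes over 210 s, if anything falls off the work surface, if the arm or the gripper's body presses on something with over 40 N, if the wrist force passes 120 N, or if a joint passes its speed limit or range.

### The arm

A 6-joint arm with a two-finger parallel gripper is mounted at the origin on a cart in front of the work surface, level with it; the furniture and walls round the work are solid. World frame = base frame: x ahead of the robot, y to its left, z up, the work surface at z = 0. Lengths are in m, angles in rad, forces in N, time in s.
With the tool pointing down it reaches from about 0.35 to 0.975 m from the base axis. Payload 4.9 kg.
Tool frame: the origin (TCP) lies midway between the tips of the shut fingers; the grasp point (between the pads) lies manip.tcp_to_grasp behind it (manip.tcp_to_grasp is the distance from the TCP to the grasp point, in m); z points along the fingers, y is the line along which they close (so a half turn about z gives the same grasp; the last joint's range is limited). The gripper opens to 85 mm and grips with 20 to 120 N. Pads are 22 mm wide; open, the fingers measure 114 mm over their backs; the gripper's body (76 mm by 85 mm) begins 54 mm behind the grasp point. The pads swing forward as they close: fully open they stand 13 mm farther back than shut.
Start: joints at [-1.277, 0.053, 1.613, -0, 1.476, -0.119], TCP at [0.251, -0.572, 0.231] pointing down, gripper open.
Joint ranges: [-3.01, 3.01], [-1.01, 2.22], [0.06, 2.58], [-1.02, 4.17], [0.09, 2.62], [-3.14, 3.14]. Speed limits (rad/s): [2.57, 2.57, 3.14, 3.14, 3.14, 3.14].

### API

Orientations are given as a unit quaternion [w, x, y, z].
In Python, from plant import manip, grab_frame, calibration, job_done gives the robot as it stands.
- The arm moves only by the tool send_rows, never from a script. Its argument "rows" is a list of rows, each an object of numbers: "x", "y", "z": the shift along the tool's x, y, z normalised to -1 to 1, where 1 is 15 cm; "wx", "wy", "wz": the turn, a rotation vector about the tool's x, y, z normalised to -1 to 1, where 1 is pi/4 rad; "hand": the opening, from -1 (shut) to 1 (fully open). In form: [{"x": .., "y": .., "z": .., "wx": .., "wy": .., "wz": .., "hand": ..}, ...]. A call has exactly 10 rows; each row shifts and turns the commanded pose from where the row before left it, along the tool's axes as they then stand; what a row does not reach is not made up. A row lasts 1/12 s, in which the tool goes at most 41.7 mm and 7.16 degrees, less where a joint would pass 70% of its speed; a pose out of reach is approached as far as the arm can. A call with a number of a shift or a turn outside -1 to 1 is refused whole. A call with a gripper value outside its range is refused whole. The fingers move at their own pace and stop on an object; the grip force is fixed at half the most. Time passes only in rows, so rows that do not move let the fingers close, or fill a call up. It gives the time, the measured TCP pose, the force, the opening and the grip force at its end, in the units of the state.
- manip.state(): the state, without advancing time (a new reading comes with each control period).
- grab_frame(name): name is "scene" or "top" or "wrist"; returns the picture (480x640x3 uint8, blue, green, red); there is no depth.
- calibration(name): a dict with "camera_matrix" (3x3 intrinsics, pixels), "R" (3x3) and "t" (3): a world point X has camera coordinates R X + t. Camera axes: x right, y down, z forward; pixel columns grow to the right and rows downward; lengths in m; the calibration is good to about 2 mm. A picture is of the moment at which its call begins: read the wrist's pose just before it. calibration takes no time and is no camera call; for the wrist camera it gives the pose at the moment of the call.
- job_done(): hands the job in; it is judged then, once.
The state is a dict: "time": time; "joint_pos": joint angles; "joint_vel": joint speeds; "joint_efforts": joint torques, N m; "tool_pos": TCP position; "tool_rot": TCP orientation; "contact_force": force on the tool from outside, world axes, zero at the start; "ft_torque": the same for the moment, N m; "gripper_width": opening from 0.0 (shut) to 1.0 (fully open); "grasp_force": force on a finger pad.
Only numpy, scipy, OpenCV 4.12 (cv2) and the standard library are available. Lean on these libraries where they do the work, as an engineer would, in place of code of your own. Each camera call takes 0.05 s, during which the arm holds its last target. There are 200 camera calls.

## Working session

There is one attempt and no reset: what is moved stays moved. The work goes in short steps, Python scripts to look and compute and a tool call to move; the robot and the scene stay as the last step left them, time stands still between calls to the robot, and variables do not carry over. Pictures are saved under pics/ and viewed, at most 14 in all, crops included, and the job is handed in when it is done.

Besides the shell and the picture viewer there is one more tool, called as name([rows], argument=value, ...), one row to a line, values as JSON. send_rows: Moves the arm, as the interface text tells. Scaled input: -1 to 1 covers 15 cm each way for a shift and pi/4 rad each way for a turn. Its arguments: {"type":"object","properties":{"rows":{"type":"array","items":{"type":"object","properties":{"x":{"type":"number","minimum":-1,"maximum":1},"y":{"type":"number","minimum":-1,"maximum":1},"z":{"type":"number","minimum":-1,"maximum":1},"wx":{"type":"number","minimum":-1,"maximum":1},"wy":{"type":"number","minimum":-1,"maximum":1},"wz":{"type":"number","minimum":-1,"maximum":1},"hand":{"type":"number"}}}}},"required":["rows"]}

```bash
mkdir -p pics; ls; python3 - <<'E'
from plant import manip, grab_frame, calibration
import cv2
s=manip.state(); print({k:s[k] for k in("time","tool_pos","tool_rot","gripper_width")}, manip.tcp_to_grasp)
for n in("scene","top"):
    cv2.imwrite(f"pics/{n}0.png",grab_frame(n)); c=calibration(n); print(n,c)
E
```

```text
pics
{'time': 0.0, 'tool_pos': array([ 0.25054816, -0.57190302,  0.23006693]), 'tool_rot': array([-1.01102081e-03,  9.78772880e-01,  2.04945404e-01, -9.35387418e-05]), 'gripper_width': 1.002547398254552} 0.0187
scene {'camera_matrix': array([[607.5078261 ,   0.        , 335.2171738 ],
       [  0.        , 607.5078261 , 248.35976155],
       [  0.        ,   0.        ,   1.        ]]), 'R': array([[-0.790406  , -0.61255687,  0.00569553],
       [-0.28626662,  0.36112914, -0.88748925],
       [ 0.54158081, -0.70310727, -0.46079322]]), 't': array([0.41525982, 0.25186552, 0.71160296])}
top {'camera_matrix': array([[464.59603003,   0.        , 318.79765023],
       [  0.        , 464.59603003, 238.06389163],
       [  0.        ,   0.        ,   1.        ]]), 'R': array([[-0.02891378, -0.99915954, -0.0290554 ],
       [-0.99917441,  0.02971969, -0.02769901],
       [ 0.02853925,  0.02823053, -0.99919395]]), 't': array([0.00330807, 0.53791946, 0.89730923])}
```

View pics/scene0.png

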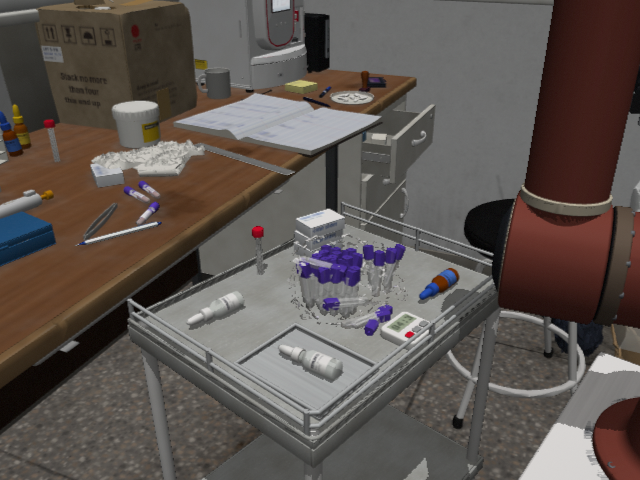

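View pics/top0.png

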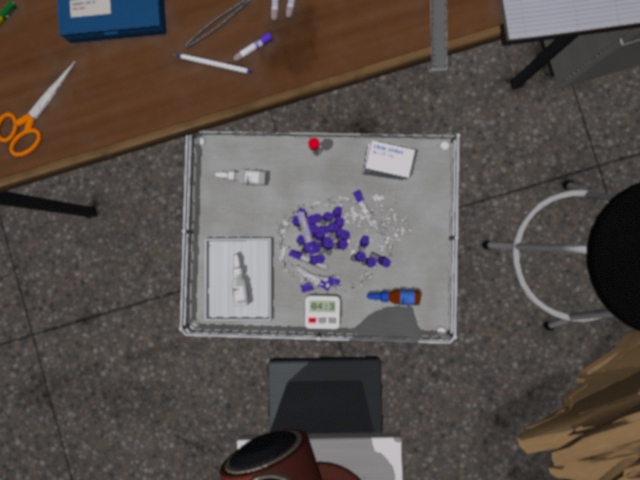

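Top view: tray is at (207–272, 237–318) with a white bottle at (240,278). The other white bottle is at (242,177), blue at (395,297), packet top at (390,158) and vial at (314,144). I see no yellow bottle. Next I measure these positions.

```bash
cat > h.py <<'E'
import numpy as np, cv2
from plant import manip, grab_frame, calibration
from scipy.spatial.transform import Rotation as Ro
def ray(c,uv):
    d=c["R"].T@np.linalg.solve(c["camera_matrix"],[uv[0],uv[1],1.]); o=-c["R"].T@c["t"]; return o,d
def onz(c,uv,z):
    o,d=ray(c,uv); return (o+d*(z-o[2])/d[2])
def rot(s=None):
    s=s or manip.state(); q=s["tool_rot"]; return Ro.from_quat([q[1],q[2],q[3],q[0]])
def delta(p,R,s=None):
    """tool-frame shift (m) and rotvec (rad) to target, with row units"""
    s=s or manip.state(); R0=rot(s); return R0.inv().apply(np.array(p)-s["tool_pos"]),(R0.inv()*R).as_rotvec()
E
python3 - <<'E'
from h import *
im=cv2.imread("pics/top0.png"); c=calibration("top"); g=cv2.cvtColor(im,cv2.COLOR_BGR2GRAY)
hsv=cv2.cvtColor(im,cv2.COLOR_BGR2HSV)
def rect(mask,box,z,name):
    m=np.zeros_like(g); x0,y0,x1,y1=box; m[y0:y1,x0:x1]=mask[y0:y1,x0:x1]
    cs=cv2.findContours(m.astype(np.uint8),0,1)[0]; k=max(cs,key=cv2.contourArea)
    r=cv2.minAreaRect(k); print(name,np.round(r[0],1),np.round(onz(c,r[0],z)[:2],4)); 
    print("  ",[tuple(np.round(onz(c,p,z)[:2],3)) for p in cv2.boxPoints(r)])
print(np.median(g[240:310,210:225]),np.median(g[180:230,200:260]),g[177,225:270],g[158,360:420])
rect((hsv[...,1]>110)*255,(350,280,440,315),.0145,"blue")
rect((g>g[195,240]+18)*255,(205,165,275,190),.0145,"whb")
rect((g>190)*255,(225,245,255,310),.0185,"wha")
rect((g>195)*255,(355,130,425,185),.072,"pack")
rect(((hsv[...,1]>150)&((hsv[...,0]<8)|(hsv[...,0]>172)))*255,(300,130,330,158),.092,"vial")
for uv in [(207,237),(271,237),(272,318),(208,318)]: print(uv,onz(c,uv,.013)[:2].round(4))
a=cv2.resize(im[125:345,180:465],None,fx=2.8,fy=2.7,interpolation=cv2.INTER_CUBIC); cv2.imwrite("pics/topc.png",a)
E
```

```text
183.0 140.0 [159 160 161 173 187 192 192 185 169 145 139 144 149 151 150 150 151 150
 154 164 178 175 165 166 180 189 189 192 195 195 195 196 190 177 162 153
 152 151 147 127  99  79  81  86 101] [141 141 140 135 126 136 157 166 179 191 195 195 195 196 196 196 195 195
 195 196 195 195 195 196 196 195 196 195 194 194 193 191 191 192 194 195
 194 195 195 195 195 195 195 196 195 195 196 195 195 195 196 192 175 137
 100  98 120 135 138 139]
blue [383.  296.5] [ 0.4218 -0.1326]
   [(np.float64(0.435), np.float64(-0.102)), (np.float64(0.433), np.float64(-0.164)), (np.float64(0.409), np.float64(-0.163)), (np.float64(0.41), np.float64(-0.102))]
whb [251.5 176.5] [0.6614 0.1149]
   [(np.float64(0.673), np.float64(0.129)), (np.float64(0.672), np.float64(0.1)), (np.float64(0.65), np.float64(0.101)), (np.float64(0.651), np.float64(0.13))]
wha [239. 293.] [0.4362 0.1441]
   [(np.float64(0.448), np.float64(0.15)), (np.float64(0.448), np.float64(0.138)), (np.float64(0.425), np.float64(0.139)), (np.float64(0.425), np.float64(0.15))]
pack [390.  166.5] [ 0.6615 -0.1468]
   [(np.float64(0.65), np.float64(-0.127)), (np.float64(0.674), np.float64(-0.127)), (np.float64(0.673), np.float64(-0.167)), (np.float64(0.649), np.float64(-0.166))]
vial [313.5 143.5] [ 0.7036 -0.0103]
   [(np.float64(0.714), np.float64(-0.003)), (np.float64(0.713), np.float64(-0.019)), (np.float64(0.693), np.float64(-0.018)), (np.float64(0.694), np.float64(-0.002))]
(207, 237) [0.5462 0.2053]
(271, 237) [0.5425 0.0801]
(272, 318) [0.3859 0.0823]
(208, 318) [0.389  0.2068]
```

View pics/topc.png

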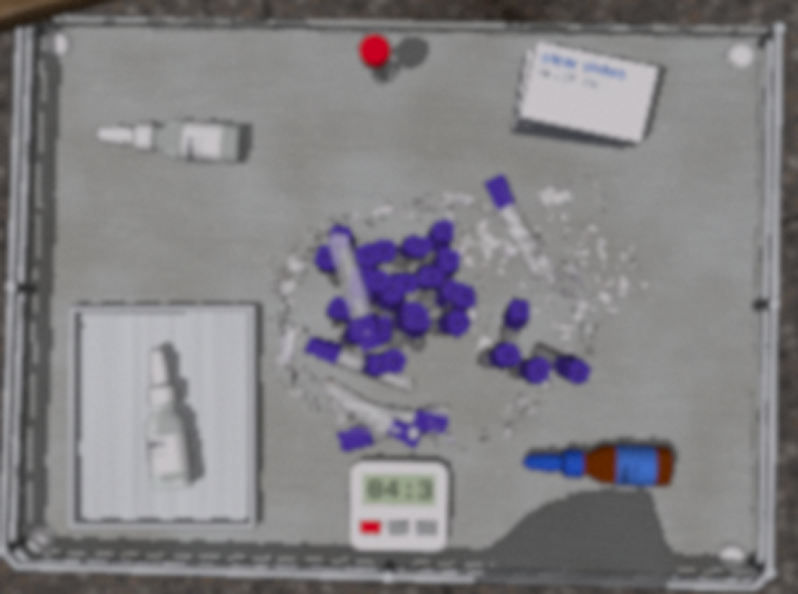

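Zoomed crop: white_a runs from teat (158,345) to base (173,487), white_b from (97,135) to (244,142), and blue from (524,461) to (675,466). The packet top corners are (538,45), (663,66), (640,144) and (518,122). Only three bottles are present. I convert these to world coordinates.

```bash
cat >> h.py <<'E'
def RR(yaw,a): # yaw deg of tool x, tilt a deg about the rotated y (hand leans towards +tool-x side)
    return Ro.from_euler('z',yaw,degrees=True)*Ro.from_euler('y',a,degrees=True)*Ro.from_matrix(np.diag([1,-1,-1.]))
def show(p,yaw,a):
    s=manip.state(); d,w=delta(p,RR(yaw,a),s)
    n=np.linalg.norm(d)/.15; m=np.linalg.norm(w)/(np.pi/4)
    print("shift units",(d/.15).round(3),"minrows %.1f"%(n/.278),"| turn units",(w/(np.pi/4)).round(3),"minrows %.1f"%(m/.159),"| shift after the turn",(RR(yaw,a).inv().apply(np.array(p)-s["tool_pos"])/.15).round(3))
E
python3 - <<'E'
from h import *
c=calibration("top"); f=lambda x,y,z:onz(c,(180+x/2.8,125+y/2.7),z)
for n,t,b,z in(("wha",(158,345),(173,487),.0185),("whb",(97,135),(243,142),.0145),("blue",(524,461),(674,466),.0145)):
    T=f(*t,z);B=f(*b,z);v=T-B;print(n,"tip",T[:2].round(4),"base",B[:2].round(4),"len",np.linalg.norm(v).round(4),"yaw",np.degrees(np.arctan2(v[1],v[0])).round(1))
P=np.array([f(*q,.072)[:2] for q in((538,45),(663,66),(640,144),(518,122))]);print(P.round(4),P.mean(0).round(4))
for i in range(4):
    e=P[(i+1)%4]-P[i];print(np.linalg.norm(e).round(4),np.degrees(np.arctan2(e[1],e[0])).round(1))
T=np.array([f(*q,.013)[:2] for q in((76,304),(260,303),(261,521),(78,524))]);print(T.round(4),T.mean(0).round(4))
show((.52,.147,.15),3,45)
E
```

```text
wha tip [0.5138 0.1472] base [0.4123 0.1392] len 0.1018 yaw 4.5
whb tip [0.6668 0.1871] base [0.6583 0.0851] len 0.1024 yaw 85.2
blue tip [ 0.4241 -0.1023] base [ 0.4179 -0.2044] len 0.1023 yaw 86.5
[[ 0.7078 -0.1161]
 [ 0.6908 -0.196 ]
 [ 0.6389 -0.1794]
 [ 0.6564 -0.1015]] [ 0.6735 -0.1482]
0.0817 -102.0
0.0545 162.3
0.0799 77.4
0.0535 -15.8
[[0.545  0.205 ]
 [0.5419 0.0765]
 [0.3859 0.0799]
 [0.3869 0.2071]] [0.4649 0.1421]
shift units [ 3.568 -3.669  0.542] minrows 18.5 | turn units [ 0.178 -0.989  0.436] minrows 6.9 | shift after the turn [ 1.824 -4.693 -1.068]
```

send_rows([
  {"x":0.188,"y":-0.18,"z":0.01,"hand":0.2},
  {"x":0.188,"y":-0.18,"z":0.01,"hand":0.2},
  {"x":0.188,"y":-0.18,"z":0.01,"hand":0.2},
  {"x":0.188,"y":-0.18,"z":0.01,"hand":0.2},
  {"x":0.188,"y":-0.18,"z":0.01,"hand":0.2},
  {"x":0.188,"y":-0.18,"z":0.01,"hand":0.2},
  {"x":0.188,"y":-0.18,"z":0.01,"hand":0.2},
  {"x":0.188,"y":-0.18,"z":0.01,"hand":0.2},
  {"x":0.188,"y":-0.18,"z":0.01,"hand":0.2},
  {"x":0.188,"y":-0.18,"z":0.01,"hand":0.2},
])

```text
invalid input at $.rows[0]: expected keys x, y, z, wx, wy, wz, hand
```

send_rows([
  {"x":0.188,"y":-0.18,"z":0.01,"hand":0.2},
  {"x":0.188,"y":-0.18,"z":0.01,"hand":0.2},
  {"x":0.188,"y":-0.18,"z":0.01,"hand":0.2},
  {"x":0.188,"y":-0.18,"z":0.01,"hand":0.2},
  {"x":0.188,"y":-0.18,"z":0.01,"hand":0.2},
  {"x":0.188,"y":-0.18,"z":0.01,"hand":0.2},
  {"x":0.188,"y":-0.18,"z":0.01,"hand":0.2},
  {"x":0.188,"y":-0.18,"z":0.01,"hand":0.2},
  {"x":0.188,"y":-0.18,"z":0.01,"hand":0.2},
  {"x":0.188,"y":-0.18,"z":0.01,"hand":0.2},
])

```text
invalid input at $.rows[0]: expected keys x, y, z, wx, wy, wz, hand
```

send_rows([
  {"wx":0.018,"wy":-0.099,"wz":0.044,"hand":0.2},
  {"wx":0.018,"wy":-0.099,"wz":0.044,"hand":0.2},
  {"wx":0.018,"wy":-0.099,"wz":0.044,"hand":0.2},
  {"wx":0.018,"wy":-0.099,"wz":0.044,"hand":0.2},
  {"wx":0.018,"wy":-0.099,"wz":0.044,"hand":0.2},
  {"wx":0.018,"wy":-0.099,"wz":0.044,"hand":0.2},
  {"wx":0.018,"wy":-0.099,"wz":0.044,"hand":0.2},
  {"wx":0.018,"wy":-0.099,"wz":0.044,"hand":0.2},
  {"wx":0.018,"wy":-0.099,"wz":0.044,"hand":0.2},
  {"wx":0.018,"wy":-0.099,"wz":0.044,"hand":0.2},
])

```text
invalid input at $.rows[0]: expected keys x, y, z, wx, wy, wz, hand
```

```bash
python3 - <<'E'
from h import *
s=manip.state();print(s["time"],s["tool_pos"].round(4),s["joint_pos"].round(2),rot(s).as_matrix().round(3).tolist(),s["gripper_width"],s["contact_force"].round(1))
show((.5543,.1504,.118),4.5,45);show((.448,.142,.0121),4.5,45)
E
```

```text
0.1 [ 0.2505 -0.572   0.2302] [-1.28  0.05  1.61 -0.    1.48 -0.12] [[0.916, 0.401, -0.001], [0.401, -0.916, 0.002], [0.0, -0.002, -1.0]] 1.001075190041333 [-0.3  0.2 -0.8]
shift units [ 3.787 -3.598  0.755] minrows 19.0 | turn units [ 0.165 -0.99   0.404] minrows 6.8 | shift after the turn [ 2.224 -4.642 -1.166]
shift units [ 3.115 -3.829  1.462] minrows 18.5 | turn units [ 0.165 -0.99   0.404] minrows 6.8 | shift after the turn [ 2.22  -4.642 -0.164]
```

send_rows([
  {"x":0.188,"y":-0.18,"z":0.01,"wx":0,"wy":0,"wz":0,"hand":0.2},
  {"x":0.188,"y":-0.18,"z":0.01,"wx":0,"wy":0,"wz":0,"hand":0.2},
  {"x":0.188,"y":-0.18,"z":0.01,"wx":0,"wy":0,"wz":0,"hand":0.2},
  {"x":0.188,"y":-0.18,"z":0.01,"wx":0,"wy":0,"wz":0,"hand":0.2},
  {"x":0.188,"y":-0.18,"z":0.01,"wx":0,"wy":0,"wz":0,"hand":0.2},
  {"x":0.188,"y":-0.18,"z":0.01,"wx":0,"wy":0,"wz":0,"hand":0.2},
  {"x":0.188,"y":-0.18,"z":0.01,"wx":0,"wy":0,"wz":0,"hand":0.2},
  {"x":0.188,"y":-0.18,"z":0.01,"wx":0,"wy":0,"wz":0,"hand":0.2},
  {"x":0.188,"y":-0.18,"z":0.01,"wx":0,"wy":0,"wz":0,"hand":0.2},
  {"x":0.188,"y":-0.18,"z":0.01,"wx":0,"wy":0,"wz":0,"hand":0.2},
])

```text
time: 0.93
tool_pos: [0.4008, -0.2101, 0.2159]
tool_rot: [-0.0, 0.979, 0.205, -0.0]
contact_force: [0.6, -0.3, 0.0]
gripper_width: 0.601
grasp_force: 0.0
```

send_rows([
  {"x":0.188,"y":-0.18,"z":0.01,"wx":0,"wy":0,"wz":0,"hand":0.2},
  {"x":0.188,"y":-0.18,"z":0.01,"wx":0,"wy":0,"wz":0,"hand":0.2},
  {"x":0.188,"y":-0.18,"z":0.01,"wx":0,"wy":0,"wz":0,"hand":0.2},
  {"x":0.188,"y":-0.18,"z":0.01,"wx":0,"wy":0,"wz":0,"hand":0.2},
  {"x":0.188,"y":-0.18,"z":0.01,"wx":0,"wy":0,"wz":0,"hand":0.2},
  {"x":0.188,"y":-0.18,"z":0.01,"wx":0,"wy":0,"wz":0,"hand":0.2},
  {"x":0.188,"y":-0.18,"z":0.01,"wx":0,"wy":0,"wz":0,"hand":0.2},
  {"x":0.188,"y":-0.18,"z":0.01,"wx":0,"wy":0,"wz":0,"hand":0.2},
  {"x":0.188,"y":-0.18,"z":0.01,"wx":0,"wy":0,"wz":0,"hand":0.2},
  {"x":0.188,"y":-0.18,"z":0.01,"wx":0,"wy":0,"wz":0,"hand":0.2},
])

```text
time: 1.77
tool_pos: [0.5507, 0.1505, 0.2007]
tool_rot: [0.0, 0.979, 0.205, -0.0]
contact_force: [0.6, -1.2, 0.1]
gripper_width: 0.6
grasp_force: 0.0
```

send_rows([
  {"x":0,"y":0,"z":0,"wx":0.017,"wy":-0.099,"wz":0.04,"hand":0.2},
  {"x":0,"y":0,"z":0,"wx":0.017,"wy":-0.099,"wz":0.04,"hand":0.2},
  {"x":0,"y":0,"z":0,"wx":0.017,"wy":-0.099,"wz":0.04,"hand":0.2},
  {"x":0,"y":0,"z":0,"wx":0.017,"wy":-0.099,"wz":0.04,"hand":0.2},
  {"x":0,"y":0,"z":0,"wx":0.017,"wy":-0.099,"wz":0.04,"hand":0.2},
  {"x":0,"y":0,"z":0,"wx":0.017,"wy":-0.099,"wz":0.04,"hand":0.2},
  {"x":0,"y":0,"z":0,"wx":0.017,"wy":-0.099,"wz":0.04,"hand":0.2},
  {"x":0,"y":0,"z":0,"wx":0.017,"wy":-0.099,"wz":0.04,"hand":0.2},
  {"x":0,"y":0,"z":0,"wx":0.017,"wy":-0.099,"wz":0.04,"hand":0.2},
  {"x":0,"y":0,"z":0,"wx":0.017,"wy":-0.099,"wz":0.04,"hand":0.2},
])

```text
time: 2.6
tool_pos: [0.5508, 0.1485, 0.2009]
tool_rot: [0.014, 0.922, 0.037, -0.384]
contact_force: [1.0, 0.5, -0.7]
gripper_width: 0.598
grasp_force: 0.0
```

```bash
cat > st.py <<'E'
from h import *
import sys
s=manip.state();e=rot(s).as_matrix()
print(round(s["time"],1),s["tool_pos"].round(4),"q",s["joint_pos"].round(2),"x",e[:,0].round(2),"z",e[:,2].round(2),"w %.3f f %.1f"%(s["gripper_width"],s["grasp_force"]),s["contact_force"].round(1))
for t in sys.argv[1:]:
    v=[float(k) for k in t.split(",")]; show(v[:3],v[3],v[4])
E
python3 st.py .5543,.1504,.118,4.5,45 .448,.142,.0121,4.5,45
```

```text
2.6 [0.5508 0.1485 0.2009] q [0.12 0.45 1.33 0.04 2.15 1.62] x [ 0.7   0.06 -0.71] z [-0.71 -0.05 -0.7 ] w 0.598 f 0.0 [ 1.   0.5 -0.7]
shift units [ 0.41  -0.009  0.372] minrows 2.0 | turn units [-0.002  0.005  0.002] minrows 0.0 | shift after the turn [ 0.408 -0.011  0.374]
shift units [ 0.41  -0.008  1.374] minrows 5.2 | turn units [-0.002  0.005  0.002] minrows 0.0 | shift after the turn [ 0.405 -0.01   1.376]
```

send_rows([
  {"x":0.205,"y":-0.004,"z":0,"wx":0,"wy":0,"wz":0,"hand":0.2},
  {"x":0.205,"y":-0.004,"z":0,"wx":0,"wy":0,"wz":0,"hand":0.2},
  {"x":0,"y":0,"z":0.2,"wx":0,"wy":0,"wz":0,"hand":0.2},
  {"x":0,"y":0,"z":0.2,"wx":0,"wy":0,"wz":0,"hand":0.2},
  {"x":0,"y":0,"z":0.2,"wx":0,"wy":0,"wz":0,"hand":0.2},
  {"x":0,"y":0,"z":0.2,"wx":0,"wy":0,"wz":0,"hand":0.2},
  {"x":0,"y":0,"z":0.2,"wx":0,"wy":0,"wz":0,"hand":0.2},
  {"x":0,"y":0,"z":0.2,"wx":0,"wy":0,"wz":0,"hand":0.2},
  {"x":0,"y":0,"z":0.1,"wx":0,"wy":0,"wz":0,"hand":0.2},
  {"x":0,"y":0,"z":0.074,"wx":0,"wy":0,"wz":0,"hand":0.2},
])

```text
time: 3.43
tool_pos: [0.4457, 0.1417, 0.0101]
tool_rot: [0.014, 0.922, 0.038, -0.384]
contact_force: [0.7, -0.7, 0.3]
gripper_width: 0.601
grasp_force: 0.0
```

```bash
python3 st.py .448,.142,.0121,4.5,45; python3 -c "
from h import *
a=grab_frame('wrist');cv2.imwrite('pics/w1.png',a)"
```

```text
3.4 [0.4457 0.1417 0.0101] q [0.13 0.48 1.66 0.04 1.79 1.61] x [ 0.7   0.06 -0.71] z [-0.71 -0.05 -0.7 ] w 0.601 f 0.0 [ 0.7 -0.7  0.3]
shift units [ 0.001 -0.    -0.02 ] minrows 0.1 | turn units [-0.001  0.006  0.004] minrows 0.0 | shift after the turn [ 0.001 -0.    -0.02 ]
```

View pics/w1.png

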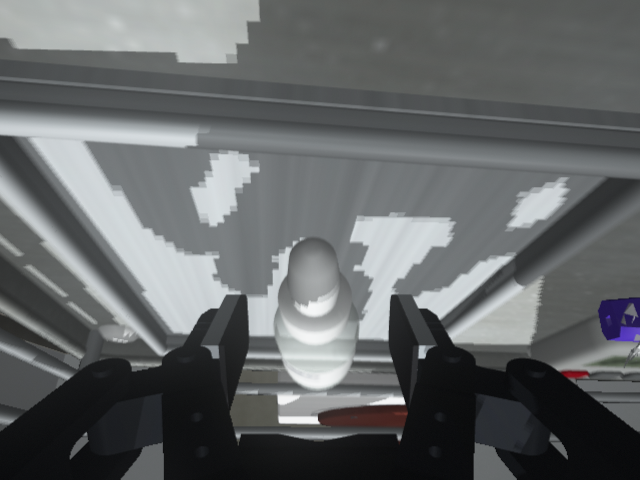

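The wrist view shows the bottle (315,330) centred between the fingers (235 and 405). I back off 3 mm, close, then lift.

send_rows([
  {"x":0,"y":0,"z":-0.02,"wx":0,"wy":0,"wz":0,"hand":0.2},
  {"x":0,"y":0,"z":0,"wx":0,"wy":0,"wz":0,"hand":-1},
  {"x":0,"y":0,"z":0,"wx":0,"wy":0,"wz":0,"hand":-1},
  {"x":0,"y":0,"z":0,"wx":0,"wy":0,"wz":0,"hand":-1},
  {"x":0,"y":0,"z":0,"wx":0,"wy":0,"wz":0,"hand":-1},
  {"x":0,"y":0,"z":0,"wx":0,"wy":0,"wz":0,"hand":-1},
  {"x":0,"y":0,"z":0,"wx":0,"wy":0,"wz":0,"hand":-1},
  {"x":0,"y":0,"z":0,"wx":0,"wy":0,"wz":0,"hand":-1},
  {"x":0,"y":0,"z":0,"wx":0,"wy":0,"wz":0,"hand":-1},
  {"x":0,"y":0,"z":0,"wx":0,"wy":0,"wz":0,"hand":-1},
])

```text
time: 4.32
tool_pos: [0.4526, 0.1424, 0.0157]
tool_rot: [0.014, 0.924, 0.038, -0.381]
contact_force: [3.3, 0.0, 5.5]
gripper_width: 0.312
grasp_force: 59.3
```

send_rows([
  {"x":-0.1,"y":0,"z":-0.1,"wx":0,"wy":0,"wz":0,"hand":-1},
  {"x":-0.1,"y":0,"z":-0.1,"wx":0,"wy":0,"wz":0,"hand":-1},
  {"x":-0.1,"y":0,"z":-0.1,"wx":0,"wy":0,"wz":0,"hand":-1},
  {"x":-0.1,"y":0,"z":-0.1,"wx":0,"wy":0,"wz":0,"hand":-1},
  {"x":-0.1,"y":0,"z":-0.1,"wx":0,"wy":0,"wz":0,"hand":-1},
  {"x":-0.1,"y":0,"z":-0.1,"wx":0,"wy":0,"wz":0,"hand":-1},
  {"x":-0.1,"y":0,"z":-0.1,"wx":0,"wy":0,"wz":0,"hand":-1},
  {"x":-0.1,"y":0,"z":-0.1,"wx":0,"wy":0,"wz":0,"hand":-1},
  {"x":-0.1,"y":0,"z":-0.1,"wx":0,"wy":0,"wz":0,"hand":-1},
  {"x":0,"y":0,"z":0,"wx":0,"wy":0,"wz":0,"hand":-1},
])

```text
time: 5.15
tool_pos: [0.4527, 0.1419, 0.2092]
tool_rot: [0.014, 0.924, 0.038, -0.379]
contact_force: [1.4, 0.9, -0.5]
gripper_width: 0.314
grasp_force: 59.1
```

```bash
python3 st.py .50,.1,.2,0,-45
```

```text
5.2 [0.4527 0.1419 0.2092] q [0.13 0.23 1.6  0.04 2.1  1.62] x [ 0.71  0.06 -0.7 ] z [-0.7  -0.05 -0.71] w 0.314 f 59.1 [ 1.4  0.9 -0.5]
shift units [ 0.25   0.304 -0.162] minrows 1.5 | turn units [-0.005  1.99   0.113] minrows 12.5 | shift after the turn [0.18  0.279 0.266]
```

send_rows([
  {"x":0,"y":0,"z":0,"wx":0,"wy":0.142,"wz":0.008,"hand":-1},
  {"x":0,"y":0,"z":0,"wx":0,"wy":0.142,"wz":0.008,"hand":-1},
  {"x":0,"y":0,"z":0,"wx":0,"wy":0.142,"wz":0.008,"hand":-1},
  {"x":0,"y":0,"z":0,"wx":0,"wy":0.142,"wz":0.008,"hand":-1},
  {"x":0,"y":0,"z":0,"wx":0,"wy":0.142,"wz":0.008,"hand":-1},
  {"x":0,"y":0,"z":0,"wx":0,"wy":0.142,"wz":0.008,"hand":-1},
  {"x":0,"y":0,"z":0,"wx":0,"wy":0.142,"wz":0.008,"hand":-1},
  {"x":0,"y":0,"z":0,"wx":0,"wy":0.142,"wz":0.008,"hand":-1},
  {"x":0,"y":0,"z":0,"wx":0,"wy":0.142,"wz":0.008,"hand":-1},
  {"x":0,"y":0,"z":0,"wx":0,"wy":0.142,"wz":0.008,"hand":-1},
])

```text
time: 5.98
tool_pos: [0.4508, 0.1416, 0.2048]
tool_rot: [0.003, 0.986, 0.012, 0.167]
contact_force: [-0.9, -0.0, 0.2]
gripper_width: 0.31
grasp_force: 59.0
```

send_rows([
  {"x":0,"y":0,"z":0,"wx":0,"wy":0.142,"wz":0.008,"hand":-1},
  {"x":0,"y":0,"z":0,"wx":0,"wy":0.142,"wz":0.008,"hand":-1},
  {"x":0,"y":0,"z":0,"wx":0,"wy":0.142,"wz":0.008,"hand":-1},
  {"x":0,"y":0,"z":0,"wx":0,"wy":0.142,"wz":0.008,"hand":-1},
  {"x":0,"y":0.14,"z":0,"wx":0,"wy":0,"wz":0,"hand":-1},
  {"x":0,"y":0.14,"z":0,"wx":0,"wy":0,"wz":0,"hand":-1},
  {"x":0.1,"y":0,"z":0.1,"wx":0,"wy":0,"wz":0,"hand":-1},
  {"x":0.1,"y":0,"z":0.1,"wx":0,"wy":0,"wz":0,"hand":-1},
  {"x":0,"y":0,"z":0,"wx":0,"wy":0,"wz":0,"hand":-1},
  {"x":0,"y":0,"z":0,"wx":0,"wy":0,"wz":0,"hand":-1},
])

```text
time: 6.82
tool_pos: [0.4928, 0.0993, 0.2025]
tool_rot: [-0.001, 0.926, -0.0, 0.377]
contact_force: [0.4, -0.0, -0.7]
gripper_width: 0.311
grasp_force: 59.4
```

```bash
python3 st.py; python3 -c "
from h import *
a=grab_frame('scene');cv2.imwrite('pics/s1.png',cv2.resize(a[170:420,120:440],None,fx=2,fy=2))"
```

```text
6.8 [0.4928 0.0993 0.2025] q [ 0.08 -0.77  2.41 -0.08  0.72  1.69] x [ 0.72 -0.    0.7 ] z [ 0.7   0.   -0.72] w 0.311 f 59.4 [ 0.4 -0.  -0.7]
```

View pics/s1.png

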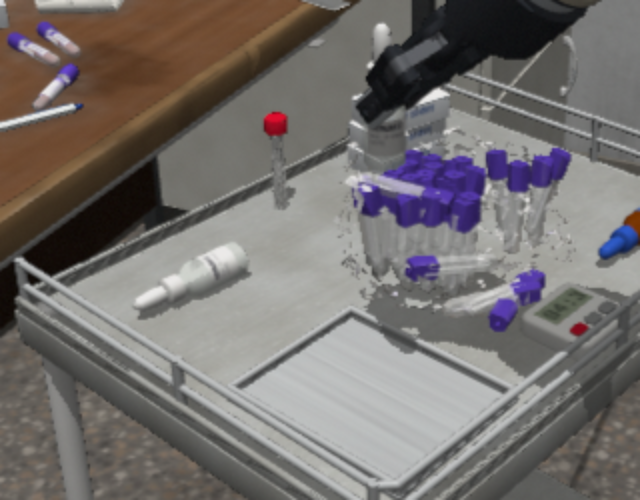

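The bottle hangs upright (base ~(375,162), teat tip (380,30) in the crop). I lower it to just above the tray floor in the far-right slot.

send_rows([
  {"x":-0.074,"y":-0.009,"z":0.104,"wx":0,"wy":0,"wz":0,"hand":-1},
  {"x":-0.074,"y":-0.009,"z":0.104,"wx":0,"wy":0,"wz":0,"hand":-1},
  {"x":-0.074,"y":0,"z":0.104,"wx":0,"wy":0,"wz":0,"hand":-1},
  {"x":-0.074,"y":0,"z":0.104,"wx":0,"wy":0,"wz":0,"hand":-1},
  {"x":-0.074,"y":0,"z":0.104,"wx":0,"wy":0,"wz":0,"hand":-1},
  {"x":-0.074,"y":0,"z":0.104,"wx":0,"wy":0,"wz":0,"hand":-1},
  {"x":-0.074,"y":0,"z":0.104,"wx":0,"wy":0,"wz":0,"hand":-1},
  {"x":-0.074,"y":0,"z":0.104,"wx":0,"wy":0,"wz":0,"hand":-1},
  {"x":0,"y":0,"z":0,"wx":0,"wy":0,"wz":0,"hand":-1},
  {"x":0,"y":0,"z":0,"wx":0,"wy":0,"wz":0,"hand":-1},
])

```text
time: 7.7
tool_pos: [0.5158, 0.103, 0.0517]
tool_rot: [-0.001, 0.926, 0.0, 0.377]
contact_force: [0.4, 0.8, 0.4]
gripper_width: 0.315
grasp_force: 61.4
```

```bash
python3 st.py; python3 -c "
from h import *
a=grab_frame('scene');cv2.imwrite('pics/s2.png',cv2.resize(a[200:380,200:400],None,fx=3,fy=3))"
```

```text
7.7 [0.5158 0.103  0.0517] q [ 0.09 -0.37  2.46 -0.2   0.29  1.83] x [ 0.72 -0.    0.7 ] z [ 0.7   0.   -0.72] w 0.315 f 61.4 [0.4 0.8 0.4]
```

View pics/s2.png

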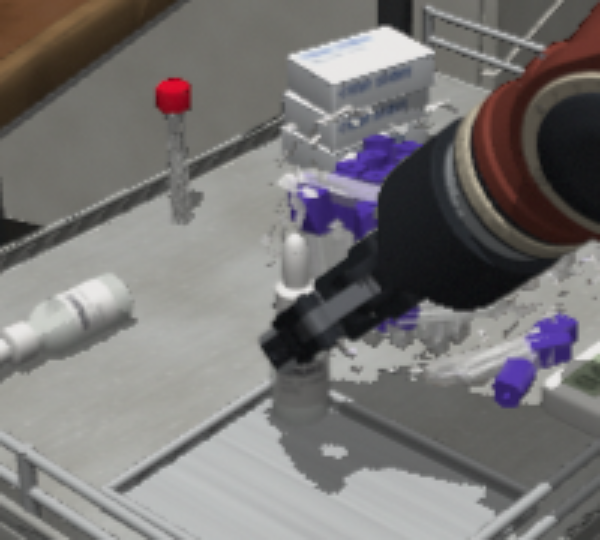

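send_rows([
  {"x":-0.006,"y":0,"z":0.006,"wx":0,"wy":0,"wz":0,"hand":-1},
  {"x":-0.006,"y":0,"z":0.006,"wx":0,"wy":0,"wz":0,"hand":-1},
  {"x":-0.006,"y":0,"z":0.006,"wx":0,"wy":0,"wz":0,"hand":-1},
  {"x":-0.006,"y":0,"z":0.006,"wx":0,"wy":0,"wz":0,"hand":-1},
  {"x":-0.006,"y":0,"z":0.006,"wx":0,"wy":0,"wz":0,"hand":-1},
  {"x":-0.004,"y":0,"z":0.004,"wx":0,"wy":0,"wz":0,"hand":-1},
  {"x":0,"y":0,"z":0,"wx":0,"wy":0,"wz":0,"hand":-1},
  {"x":0,"y":0,"z":0,"wx":0,"wy":0,"wz":0,"hand":-1},
  {"x":0,"y":0,"z":0,"wx":0,"wy":0,"wz":0,"hand":-1},
  {"x":0,"y":0,"z":0,"wx":0,"wy":0,"wz":0,"hand":-1},
])

```text
time: 8.58
tool_pos: [0.5174, 0.1028, 0.0462]
tool_rot: [-0.001, 0.926, -0.0, 0.379]
contact_force: [0.5, 0.0, -0.6]
gripper_width: 0.312
grasp_force: 61.4
```

send_rows([
  {"x":-0.005,"y":0,"z":0.005,"wx":0,"wy":0,"wz":0,"hand":-1},
  {"x":-0.005,"y":0,"z":0.005,"wx":0,"wy":0,"wz":0,"hand":-1},
  {"x":0,"y":0,"z":0,"wx":0,"wy":0,"wz":0,"hand":-1},
  {"x":0,"y":0,"z":0,"wx":0,"wy":0,"wz":0,"hand":-1},
  {"x":0,"y":0,"z":0,"wx":0,"wy":0,"wz":0,"hand":-1},
  {"x":0,"y":0,"z":0,"wx":0,"wy":0,"wz":0,"hand":-1},
  {"x":0,"y":0,"z":0,"wx":0,"wy":0,"wz":0,"hand":-1},
  {"x":0,"y":0,"z":0,"wx":0,"wy":0,"wz":0,"hand":-1},
  {"x":0,"y":0,"z":0,"wx":0,"wy":0,"wz":0,"hand":-1},
  {"x":0,"y":0,"z":0,"wx":0,"wy":0,"wz":0,"hand":-1},
])

```text
time: 9.42
tool_pos: [0.5178, 0.1029, 0.0446]
tool_rot: [-0.001, 0.925, -0.0, 0.379]
contact_force: [-0.4, -0.1, 4.8]
gripper_width: 0.313
grasp_force: 62.3
```

send_rows([
  {"x":-0.005,"y":0,"z":0.005,"wx":0,"wy":0,"wz":0,"hand":-1},
  {"x":-0.003,"y":0,"z":0.003,"wx":0,"wy":0,"wz":0,"hand":-1},
  {"x":0,"y":0,"z":0,"wx":0,"wy":0,"wz":0,"hand":-1},
  {"x":0,"y":0,"z":0,"wx":0,"wy":0,"wz":0,"hand":-1},
  {"x":0,"y":0,"z":0,"wx":0,"wy":0,"wz":0,"hand":-1},
  {"x":0,"y":0,"z":0,"wx":0,"wy":0,"wz":0,"hand":-1},
  {"x":0,"y":0,"z":0,"wx":0,"wy":0,"wz":0,"hand":-1},
  {"x":0,"y":0,"z":0,"wx":0,"wy":0,"wz":0,"hand":-1},
  {"x":0,"y":0,"z":0,"wx":0,"wy":0,"wz":0,"hand":-1},
  {"x":0,"y":0,"z":0,"wx":0,"wy":0,"wz":0,"hand":-1},
])

```text
time: 10.25
tool_pos: [0.519, 0.103, 0.0446]
tool_rot: [-0.002, 0.925, 0.0, 0.381]
contact_force: [-4.0, -0.1, 10.4]
gripper_width: 0.316
grasp_force: 63.0
```

send_rows([
  {"x":0.006,"y":0,"z":-0.006,"wx":0,"wy":0,"wz":0,"hand":-0.2},
  {"x":0,"y":0,"z":0,"wx":0,"wy":0,"wz":0,"hand":0},
  {"x":0,"y":0,"z":0,"wx":0,"wy":0,"wz":0,"hand":0.1},
  {"x":0,"y":0,"z":0,"wx":0,"wy":0,"wz":0,"hand":0.1},
  {"x":0,"y":0,"z":0,"wx":0,"wy":0,"wz":0,"hand":0.1},
  {"x":0,"y":0,"z":-0.05,"wx":0,"wy":0,"wz":0,"hand":0.1},
  {"x":0,"y":0,"z":-0.1,"wx":0,"wy":0,"wz":0,"hand":0.1},
  {"x":0,"y":0,"z":-0.2,"wx":0,"wy":0,"wz":0,"hand":0.1},
  {"x":0,"y":0,"z":-0.2,"wx":0,"wy":0,"wz":0,"hand":0.1},
  {"x":0,"y":0,"z":-0.2,"wx":0,"wy":0,"wz":0,"hand":0.1},
])

```text
time: 11.08
tool_pos: [0.4491, 0.1062, 0.1283]
tool_rot: [0.0, 0.927, -0.001, 0.376]
contact_force: [1.7, 0.5, 1.4]
gripper_width: 0.551
grasp_force: 0.0
```

```bash
python3 st.py .6735,-.1482,.16,77.5,0; python3 -c "
from h import *
a=grab_frame('scene');b=grab_frame('top');cv2.imwrite('pics/m3.png',np.hstack([cv2.resize(a[200:400,200:360],None,fx=2.5,fy=2.5),cv2.resize(b[125:325,185:345],None,fx=2.5,fy=2.5)]))"
```

```text
11.1 [0.4491 0.1062 0.1283] q [ 0.12 -0.86  2.58 -0.14  0.65  1.78] x [ 0.72 -0.    0.7 ] z [ 0.7  -0.   -0.72] w 0.551 f 0.0 [1.7 0.5 1.4]
shift units [1.224 1.692 0.893] minrows 8.2 | turn units [ 0.662 -0.825 -1.634] minrows 12.2 | shift after the turn [-1.332  1.828 -0.211]
```

View pics/m3.png

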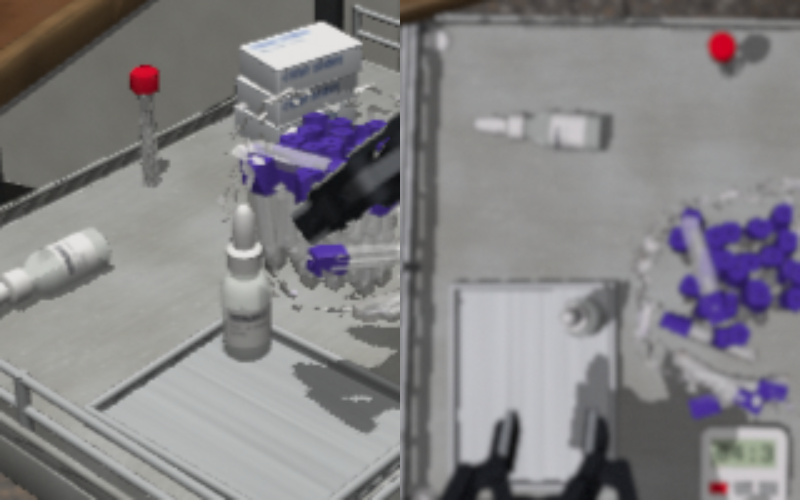

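white_a now stands upright in the far-right tray corner. Next is the packet.

send_rows([
  {"x":0.158,"y":0.111,"z":0,"wx":0,"wy":0,"wz":0,"hand":1},
  {"x":0.158,"y":0.111,"z":0,"wx":0,"wy":0,"wz":0,"hand":1},
  {"x":0.158,"y":0.111,"z":0,"wx":0,"wy":0,"wz":0,"hand":1},
  {"x":0.158,"y":0.111,"z":0,"wx":0,"wy":0,"wz":0,"hand":1},
  {"x":0.158,"y":0.111,"z":0,"wx":0,"wy":0,"wz":0,"hand":1},
  {"x":0.158,"y":0.111,"z":0,"wx":0,"wy":0,"wz":0,"hand":1},
  {"x":0,"y":0,"z":0,"wx":0.051,"wy":-0.0635,"wz":-0.126,"hand":1},
  {"x":0,"y":0,"z":0,"wx":0.051,"wy":-0.0635,"wz":-0.126,"hand":1},
  {"x":0,"y":0,"z":0,"wx":0.051,"wy":-0.0635,"wz":-0.126,"hand":1},
  {"x":0,"y":0,"z":0,"wx":0.051,"wy":-0.0635,"wz":-0.126,"hand":1},
])

```text
time: 12.02
tool_pos: [0.5508, 0.0058, 0.2233]
tool_rot: [-0.001, 0.939, 0.213, 0.271]
contact_force: [0.1, 1.4, 0.3]
gripper_width: 0.998
grasp_force: 0.0
```

send_rows([
  {"x":0,"y":0,"z":0,"wx":0.051,"wy":-0.0635,"wz":-0.126,"hand":1},
  {"x":0,"y":0,"z":0,"wx":0.051,"wy":-0.0635,"wz":-0.126,"hand":1},
  {"x":0,"y":0,"z":0,"wx":0.051,"wy":-0.0635,"wz":-0.126,"hand":1},
  {"x":0,"y":0,"z":0,"wx":0.051,"wy":-0.0635,"wz":-0.126,"hand":1},
  {"x":0,"y":0,"z":0,"wx":0.051,"wy":-0.0635,"wz":-0.126,"hand":1},
  {"x":0,"y":0,"z":0,"wx":0.051,"wy":-0.0635,"wz":-0.126,"hand":1},
  {"x":0,"y":0,"z":0,"wx":0.051,"wy":-0.0635,"wz":-0.126,"hand":1},
  {"x":0,"y":0,"z":0,"wx":0.051,"wy":-0.0635,"wz":-0.126,"hand":1},
  {"x":0,"y":0,"z":0,"wx":0.051,"wy":-0.0635,"wz":-0.126,"hand":1},
  {"x":0,"y":0,"z":0,"wx":0,"wy":0,"wz":0,"hand":1},
])

```text
time: 12.85
tool_pos: [0.552, 0.0071, 0.2232]
tool_rot: [-0.001, 0.778, 0.629, -0.002]
contact_force: [0.1, -0.9, -0.2]
gripper_width: 1.002
grasp_force: 0.0
```

```bash
python3 st.py .6735,-.1482,.13,77.5,0
```

```text
12.8 [0.552  0.0071 0.2232] q [-0.12 -0.11  1.79 -0.    1.47  0.09] x [ 0.21  0.98 -0.  ] z [-0.01 -0.   -1.  ] w 1.002 f 0.0 [ 0.1 -0.9 -0.2]
shift units [-0.841  1.012  0.619] minrows 5.2 | turn units [-0.006  0.003  0.009] minrows 0.1 | shift after the turn [-0.836  1.015  0.622]
```

send_rows([
  {"x":-0.105,"y":0.127,"z":0.077,"wx":0,"wy":0,"wz":0,"hand":1},
  {"x":-0.105,"y":0.127,"z":0.077,"wx":0,"wy":0,"wz":0,"hand":1},
  {"x":-0.105,"y":0.127,"z":0.077,"wx":0,"wy":0,"wz":0,"hand":1},
  {"x":-0.105,"y":0.127,"z":0.077,"wx":0,"wy":0,"wz":0,"hand":1},
  {"x":-0.105,"y":0.127,"z":0.077,"wx":0,"wy":0,"wz":0,"hand":1},
  {"x":-0.105,"y":0.127,"z":0.077,"wx":0,"wy":0,"wz":0,"hand":1},
  {"x":-0.105,"y":0.127,"z":0.077,"wx":0,"wy":0,"wz":0,"hand":1},
  {"x":-0.105,"y":0.127,"z":0.077,"wx":0,"wy":0,"wz":0,"hand":1},
  {"x":0,"y":0,"z":0,"wx":0,"wy":0,"wz":0.009,"hand":1},
  {"x":0,"y":0,"z":0,"wx":0,"wy":0,"wz":0,"hand":1},
])

```text
time: 13.68
tool_pos: [0.6721, -0.15, 0.1299]
tool_rot: [-0.002, 0.782, 0.623, -0.002]
contact_force: [0.0, 0.2, -0.4]
gripper_width: 0.998
grasp_force: 0.0
```

```bash
python3 st.py .6735,-.1482,.048,77.5,0;  python3 - <<'E'
from h import *
c=calibration('wrist');a=grab_frame('wrist');cv2.imwrite('pics/w4.png',a)
g=cv2.cvtColor(a,6);m=(g>175).astype(np.uint8)*255
k=max(cv2.findContours(cv2.morphologyEx(m,2,np.ones((5,5))),0,1)[0],key=cv2.contourArea)
q=cv2.approxPolyDP(k,.03*cv2.arcLength(k,True),True)[:,0];print([(tuple(map(int,p)),onz(c,p,.072)[:2].round(4)) for p in q])
E
```

```text
13.7 [ 0.6721 -0.15    0.1299] q [-0.33  0.28  1.53 -0.    1.33 -0.1 ] x [ 0.22  0.97 -0.  ] z [-0.  0. -1.] w 0.998 f 0.0 [ 0.   0.2 -0.4]
shift units [0.014 0.009 0.546] minrows 2.0 | turn units [-0.006  0.001 -0.009] minrows 0.1 | shift after the turn [0.014 0.006 0.546]
[((275, 172), array([ 0.6626, -0.1016])), ((278, 266), array([ 0.6523, -0.1476])), ((347, 268), array([ 0.6859, -0.1563])), ((363, 240), array([ 0.6966, -0.1437])), ((376, 268), array([ 0.7001, -0.1595])), ((381, 175), array([ 0.7111, -0.1141]))]
```

View pics/w4.png

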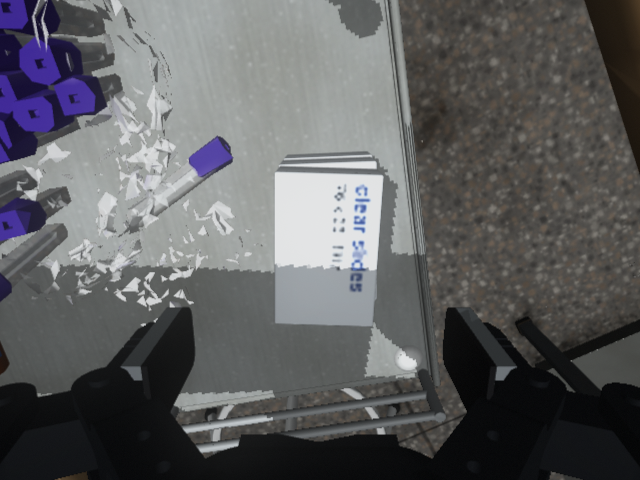

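The wrist view shows the top packet with corners (275,172), (382,175), (373,326) and (275,323), well between the open fingers. I descend and grip.

send_rows([
  {"x":0.021,"y":0.019,"z":0.1,"wx":0,"wy":0,"wz":0,"hand":1},
  {"x":0,"y":0,"z":0.15,"wx":0,"wy":0,"wz":0,"hand":1},
  {"x":0,"y":0,"z":0.15,"wx":0,"wy":0,"wz":0,"hand":1},
  {"x":0,"y":0,"z":0.1,"wx":0,"wy":0,"wz":0,"hand":1},
  {"x":0,"y":0,"z":0.073,"wx":0,"wy":0,"wz":0,"hand":1},
  {"x":0,"y":0,"z":0,"wx":0,"wy":0,"wz":0,"hand":1},
  {"x":0,"y":0,"z":0,"wx":0,"wy":0,"wz":0,"hand":0.5},
  {"x":0,"y":0,"z":0,"wx":0,"wy":0,"wz":0,"hand":0.4},
  {"x":0,"y":0,"z":0,"wx":0,"wy":0,"wz":0,"hand":0.3},
  {"x":0,"y":0,"z":0,"wx":0,"wy":0,"wz":0,"hand":-1},
])

```text
time: 14.57
tool_pos: [0.6781, -0.1474, 0.0493]
tool_rot: [0.002, 0.781, 0.625, -0.0]
contact_force: [1.2, -0.0, -1.3]
gripper_width: 0.598
grasp_force: 62.9
```

send_rows([
  {"x":0,"y":0,"z":0,"wx":0,"wy":0,"wz":0,"hand":-1},
  {"x":0,"y":0,"z":0,"wx":0,"wy":0,"wz":0,"hand":-1},
  {"x":0,"y":0,"z":0,"wx":0,"wy":0,"wz":0,"hand":-1},
  {"x":0,"y":0,"z":0,"wx":0,"wy":0,"wz":0,"hand":-1},
  {"x":0,"y":0,"z":0,"wx":0,"wy":0,"wz":0,"hand":-1},
  {"x":0,"y":0,"z":-0.02,"wx":0,"wy":0,"wz":0,"hand":-1},
  {"x":0,"y":0,"z":-0.04,"wx":0,"wy":0,"wz":0,"hand":-1},
  {"x":0,"y":0,"z":-0.08,"wx":0,"wy":0,"wz":0,"hand":-1},
  {"x":0,"y":0,"z":-0.08,"wx":0,"wy":0,"wz":0,"hand":-1},
  {"x":0,"y":0,"z":-0.08,"wx":0,"wy":0,"wz":0,"hand":-1},
])

```text
time: 15.4
tool_pos: [0.6766, -0.1468, 0.0928]
tool_rot: [0.0, 0.781, 0.625, -0.001]
contact_force: [0.9, 1.1, -1.2]
gripper_width: 0.597
grasp_force: 62.9
```

```bash
python3 st.py .436,.143,.2,89,0
```

```text
15.4 [ 0.6766 -0.1468  0.0928] q [-0.32  0.32  1.55 -0.    1.27 -0.1 ] x [ 0.22  0.98 -0.  ] z [-0. -0. -1.] w 0.597 f 62.9 [ 0.9  1.1 -1.2]
shift units [ 1.532 -1.99  -0.715] minrows 9.4 | turn units [-0.002  0.002 -0.259] minrows 1.6 | shift after the turn [ 1.904 -1.638 -0.715]
```

send_rows([
  {"x":0,"y":0,"z":-0.12,"wx":0,"wy":0,"wz":-0.087,"hand":-1},
  {"x":0,"y":0,"z":-0.12,"wx":0,"wy":0,"wz":-0.086,"hand":-1},
  {"x":0,"y":0,"z":-0.12,"wx":0,"wy":0,"wz":-0.086,"hand":-1},
  {"x":0.136,"y":-0.116,"z":-0.025,"wx":0,"wy":0,"wz":0,"hand":-1},
  {"x":0.136,"y":-0.116,"z":-0.025,"wx":0,"wy":0,"wz":0,"hand":-1},
  {"x":0.136,"y":-0.116,"z":-0.025,"wx":0,"wy":0,"wz":0,"hand":-1},
  {"x":0.136,"y":-0.116,"z":-0.025,"wx":0,"wy":0,"wz":0,"hand":-1},
  {"x":0.136,"y":-0.116,"z":-0.025,"wx":0,"wy":0,"wz":0,"hand":-1},
  {"x":0.136,"y":-0.116,"z":-0.025,"wx":0,"wy":0,"wz":0,"hand":-1},
  {"x":0.136,"y":-0.116,"z":-0.025,"wx":0,"wy":0,"wz":0,"hand":-1},
])

```text
time: 16.23
tool_pos: [0.5569, -0.001, 0.1735]
tool_rot: [0.001, 0.713, 0.701, -0.001]
contact_force: [-0.1, 0.5, -1.7]
gripper_width: 0.597
grasp_force: 63.1
```

send_rows([
  {"x":0.136,"y":-0.116,"z":-0.025,"wx":0,"wy":0,"wz":0,"hand":-1},
  {"x":0.136,"y":-0.116,"z":-0.025,"wx":0,"wy":0,"wz":0,"hand":-1},
  {"x":0.136,"y":-0.116,"z":-0.025,"wx":0,"wy":0,"wz":0,"hand":-1},
  {"x":0.136,"y":-0.116,"z":-0.025,"wx":0,"wy":0,"wz":0,"hand":-1},
  {"x":0.136,"y":-0.116,"z":-0.025,"wx":0,"wy":0,"wz":0,"hand":-1},
  {"x":0.136,"y":-0.116,"z":-0.025,"wx":0,"wy":0,"wz":0,"hand":-1},
  {"x":0.136,"y":-0.116,"z":-0.025,"wx":0,"wy":0,"wz":0,"hand":-1},
  {"x":0,"y":0,"z":0,"wx":0,"wy":0,"wz":0,"hand":-1},
  {"x":0,"y":0,"z":0,"wx":0,"wy":0,"wz":0,"hand":-1},
  {"x":0,"y":0,"z":0,"wx":0,"wy":0,"wz":0,"hand":-1},
])

```text
time: 17.07
tool_pos: [0.4387, 0.143, 0.1991]
tool_rot: [0.001, 0.713, 0.701, -0.0]
contact_force: [0.2, -0.4, -1.4]
gripper_width: 0.597
grasp_force: 63.1
```

```bash
python3 st.py .438,.143,.03,89,0 .438,.143,.005,89,0; python3 -c "
from h import *
b=grab_frame('top');a=grab_frame('scene');cv2.imwrite('pics/m5.png',np.hstack([cv2.resize(a[150:400,180:380],None,fx=2,fy=2),cv2.resize(b[125:325,185:345],None,fx=2.5,fy=2.5)]))"
```

```text
17.1 [0.4387 0.143  0.1991] q [ 0.15 -0.34  2.02 -0.    1.46  0.17] x [ 0.02  1.   -0.  ] z [ 0. -0. -1.] w 0.597 f 63.1 [ 0.2 -0.4 -1.4]
shift units [ 1.000e-03 -5.000e-03  1.128e+00] minrows 4.1 | turn units [0.    0.002 0.   ] minrows 0.0 | shift after the turn [-0.    -0.005  1.128]
shift units [ 0.002 -0.005  1.294] minrows 4.7 | turn units [0.    0.002 0.   ] minrows 0.0 | shift after the turn [-0.    -0.005  1.294]
```

View pics/m5.png

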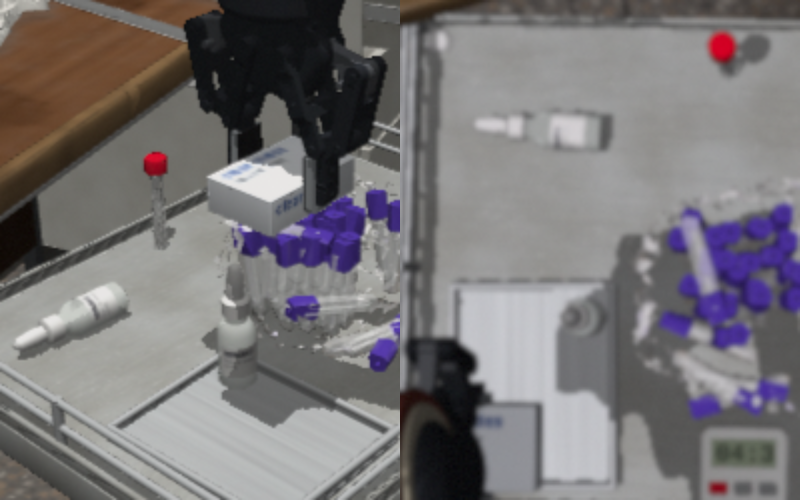

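The packet is held level with the tray clear below it. I lower it.

send_rows([
  {"x":0,"y":0,"z":0.188,"wx":0,"wy":0,"wz":0,"hand":-1},
  {"x":0,"y":0,"z":0.188,"wx":0,"wy":0,"wz":0,"hand":-1},
  {"x":0,"y":0,"z":0.188,"wx":0,"wy":0,"wz":0,"hand":-1},
  {"x":0,"y":0,"z":0.188,"wx":0,"wy":0,"wz":0,"hand":-1},
  {"x":0,"y":0,"z":0.188,"wx":0,"wy":0,"wz":0,"hand":-1},
  {"x":0,"y":0,"z":0.12,"wx":0,"wy":0,"wz":0,"hand":-1},
  {"x":0,"y":0,"z":0.068,"wx":0,"wy":0,"wz":0,"hand":-1},
  {"x":0,"y":0,"z":0.05,"wx":0,"wy":0,"wz":0,"hand":-1},
  {"x":0,"y":0,"z":0.04,"wx":0,"wy":0,"wz":0,"hand":-1},
  {"x":0,"y":0,"z":0,"wx":0,"wy":0,"wz":0,"hand":-1},
])

```text
time: 18.0
tool_pos: [0.4382, 0.1426, 0.0151]
tool_rot: [-0.0, 0.714, 0.701, -0.001]
contact_force: [-0.9, 0.5, -2.4]
gripper_width: 0.598
grasp_force: 63.0
```

send_rows([
  {"x":0,"y":0,"z":0.015,"wx":0,"wy":0,"wz":0,"hand":-1},
  {"x":0,"y":0,"z":0.015,"wx":0,"wy":0,"wz":0,"hand":-1},
  {"x":0,"y":0,"z":0.015,"wx":0,"wy":0,"wz":0,"hand":-1},
  {"x":0,"y":0,"z":0.015,"wx":0,"wy":0,"wz":0,"hand":-1},
  {"x":0,"y":0,"z":0,"wx":0,"wy":0,"wz":0,"hand":-1},
  {"x":0,"y":0,"z":0,"wx":0,"wy":0,"wz":0,"hand":-1},
  {"x":0,"y":0,"z":0,"wx":0,"wy":0,"wz":0,"hand":-1},
  {"x":0,"y":0,"z":0,"wx":0,"wy":0,"wz":0,"hand":-1},
  {"x":0,"y":0,"z":0,"wx":0,"wy":0,"wz":0,"hand":-1},
  {"x":0,"y":0,"z":0,"wx":0,"wy":0,"wz":0,"hand":-1},
])

```text
time: 18.83
tool_pos: [0.4381, 0.1429, 0.0065]
tool_rot: [-0.0, 0.713, 0.701, -0.001]
contact_force: [0.2, -0.4, -2.2]
gripper_width: 0.596
grasp_force: 63.0
```

send_rows([
  {"x":0,"y":0,"z":0.007,"wx":0,"wy":0,"wz":0,"hand":-1},
  {"x":0,"y":0,"z":0.007,"wx":0,"wy":0,"wz":0,"hand":-1},
  {"x":0,"y":0,"z":0,"wx":0,"wy":0,"wz":0,"hand":-1},
  {"x":0,"y":0,"z":0,"wx":0,"wy":0,"wz":0,"hand":-1},
  {"x":0,"y":0,"z":0,"wx":0,"wy":0,"wz":0,"hand":-1},
  {"x":0,"y":0,"z":0,"wx":0,"wy":0,"wz":0,"hand":-1},
  {"x":0,"y":0,"z":0,"wx":0,"wy":0,"wz":0,"hand":-1},
  {"x":0,"y":0,"z":0,"wx":0,"wy":0,"wz":0,"hand":-1},
  {"x":0,"y":0,"z":0,"wx":0,"wy":0,"wz":0,"hand":-1},
  {"x":0,"y":0,"z":0,"wx":0,"wy":0,"wz":0,"hand":-1},
])

```text
time: 19.67
tool_pos: [0.4382, 0.143, 0.0051]
tool_rot: [-0.0, 0.713, 0.701, -0.001]
contact_force: [-3.6, -0.6, 5.6]
gripper_width: 0.597
grasp_force: 64.0
```

send_rows([
  {"x":0,"y":0,"z":0.007,"wx":0,"wy":0,"wz":0,"hand":-1},
  {"x":0,"y":0,"z":0.007,"wx":0,"wy":0,"wz":0,"hand":-1},
  {"x":0,"y":0,"z":0,"wx":0,"wy":0,"wz":0,"hand":-1},
  {"x":0,"y":0,"z":0,"wx":0,"wy":0,"wz":0,"hand":-1},
  {"x":0,"y":0,"z":0,"wx":0,"wy":0,"wz":0,"hand":-1},
  {"x":0,"y":0,"z":0,"wx":0,"wy":0,"wz":0,"hand":-1},
  {"x":0,"y":0,"z":0,"wx":0,"wy":0,"wz":0,"hand":-1},
  {"x":0,"y":0,"z":0,"wx":0,"wy":0,"wz":0,"hand":-1},
  {"x":0,"y":0,"z":0,"wx":0,"wy":0,"wz":0,"hand":-1},
  {"x":0,"y":0,"z":0,"wx":0,"wy":0,"wz":0,"hand":-1},
])

```text
time: 20.5
tool_pos: [0.4385, 0.143, 0.005]
tool_rot: [-0.0, 0.713, 0.701, -0.002]
contact_force: [-12.4, -2.5, 21.9]
gripper_width: 0.595
grasp_force: 65.9
```

send_rows([
  {"x":0,"y":0,"z":-0.014,"wx":0,"wy":0,"wz":0,"hand":-1},
  {"x":0,"y":0,"z":0,"wx":0,"wy":0,"wz":0,"hand":0.25},
  {"x":0,"y":0,"z":0,"wx":0,"wy":0,"wz":0,"hand":0.34},
  {"x":0,"y":0,"z":0,"wx":0,"wy":0,"wz":0,"hand":0.34},
  {"x":0,"y":0,"z":0,"wx":0,"wy":0,"wz":0,"hand":0.34},
  {"x":0,"y":0,"z":-0.04,"wx":0,"wy":0,"wz":0,"hand":0.34},
  {"x":0,"y":0,"z":-0.1,"wx":0,"wy":0,"wz":0,"hand":0.34},
  {"x":0,"y":0,"z":-0.2,"wx":0,"wy":0,"wz":0,"hand":0.34},
  {"x":0,"y":0,"z":-0.25,"wx":0,"wy":0,"wz":0,"hand":0.34},
  {"x":0,"y":0,"z":-0.25,"wx":0,"wy":0,"wz":0,"hand":0.34},
])

```text
time: 21.33
tool_pos: [0.4372, 0.1429, 0.1311]
tool_rot: [-0.001, 0.713, 0.701, -0.002]
contact_force: [0.2, 0.4, -0.3]
gripper_width: 0.67
grasp_force: 0.0
```

send_rows([
  {"x":0,"y":0,"z":-0.25,"wx":0,"wy":0,"wz":0,"hand":0.2},
  {"x":0,"y":0,"z":-0.15,"wx":0,"wy":0,"wz":0,"hand":0.2},
  {"x":0,"y":0.25,"z":0,"wx":0,"wy":0,"wz":0,"hand":0.2},
  {"x":0,"y":0.25,"z":0,"wx":0,"wy":0,"wz":0,"hand":0.2},
  {"x":0,"y":0.25,"z":0,"wx":0,"wy":0,"wz":0,"hand":0.2},
  {"x":0,"y":0.25,"z":0,"wx":0,"wy":0,"wz":0,"hand":0.2},
  {"x":0,"y":0.25,"z":0,"wx":0,"wy":0,"wz":0,"hand":0.2},
  {"x":0,"y":0.25,"z":0,"wx":0,"wy":0,"wz":0,"hand":0.2},
  {"x":0,"y":0,"z":0,"wx":0,"wy":0,"wz":0,"hand":0.2},
  {"x":0,"y":0,"z":0,"wx":0,"wy":0,"wz":0,"hand":0.2},
])

```text
time: 22.17
tool_pos: [0.6642, 0.1387, 0.1882]
tool_rot: [-0.001, 0.714, 0.701, -0.002]
contact_force: [-0.7, -1.1, 0.7]
gripper_width: 0.6
grasp_force: 0.0
```

```bash
python3 st.py .6635,.22,.14,85.5,40; python3 -c "
from h import *
b=grab_frame('top');a=grab_frame('scene');cv2.imwrite('pics/m6.png',np.hstack([cv2.resize(a[150:400,180:380],None,fx=2,fy=2),cv2.resize(b[125:325,185:345],None,fx=2.5,fy=2.5)]))"
```

```text
22.2 [0.6642 0.1387 0.1882] q [ 0.1   0.21  1.52 -0.    1.42  0.12] x [ 0.02  1.   -0.  ] z [-0. -0. -1.] w 0.600 f 0.0 [-0.7 -1.1  0.7]
shift units [ 0.542 -0.013  0.32 ] minrows 2.3 | turn units [ 0.021 -0.886  0.075] minrows 5.6 | shift after the turn [ 0.62  -0.047 -0.101]
```

View pics/m6.png

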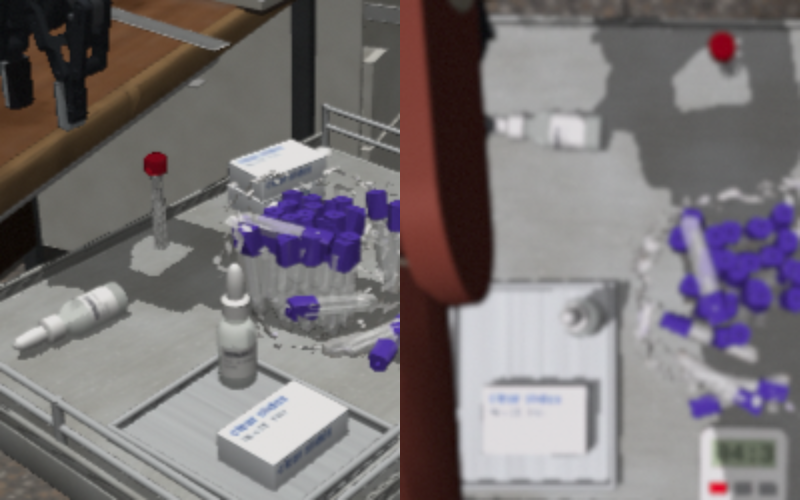

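Packet lies flat in the tray (crop 485–588, 385–453), white_a stands, and the stack of two remains. Next is white_b: I tilt over its teat.

send_rows([
  {"x":0,"y":0,"z":0,"wx":0.003,"wy":-0.133,"wz":0.012,"hand":0.3},
  {"x":0,"y":0,"z":0,"wx":0.003,"wy":-0.133,"wz":0.012,"hand":0.3},
  {"x":0,"y":0,"z":0,"wx":0.003,"wy":-0.133,"wz":0.012,"hand":0.3},
  {"x":0,"y":0,"z":0,"wx":0.003,"wy":-0.133,"wz":0.012,"hand":0.3},
  {"x":0,"y":0,"z":0,"wx":0.003,"wy":-0.133,"wz":0.012,"hand":0.3},
  {"x":0,"y":0,"z":0,"wx":0.003,"wy":-0.133,"wz":0.012,"hand":0.3},
  {"x":0,"y":0,"z":0,"wx":0.003,"wy":-0.133,"wz":0.012,"hand":0.3},
  {"x":0,"y":0,"z":0,"wx":0,"wy":0,"wz":0,"hand":0.3},
  {"x":0,"y":0,"z":0,"wx":0,"wy":0,"wz":0,"hand":0.3},
  {"x":0,"y":0,"z":0,"wx":0,"wy":0,"wz":0,"hand":0.3},
])

```text
time: 23.1
tool_pos: [0.663, 0.139, 0.1912]
tool_rot: [0.244, 0.688, 0.631, -0.26]
contact_force: [0.6, -0.5, 0.1]
gripper_width: 0.649
grasp_force: 0.0
```

```bash
python3 st.py .6676,.1957,.0955,85.2,42 .6609,.1157,.0063,85.2,42; python3 -c "
from h import *
c=calibration('wrist');s=manip.state();print(rot(s).inv().apply(-c['R'].T@c['t']-s['tool_pos']))"
```

```text
23.1 [0.663  0.139  0.1912] q [ 0.35  0.42  1.37 -0.66  1.67  0.48] x [ 0.07  0.74 -0.67] z [-0.05 -0.67 -0.74] w 0.649 f 0.0 [ 0.6 -0.5  0.1]
shift units [ 0.708 -0.006  0.222] minrows 2.7 | turn units [ 0.007 -0.003 -0.006] minrows 0.1 | shift after the turn [ 0.709 -0.001  0.22 ]
shift units [ 0.706 -0.01   1.022] minrows 4.5 | turn units [ 0.007 -0.003 -0.006] minrows 0.1 | shift after the turn [ 7.09e-01 -1.00e-03  1.02e+00]
[ 0.07195468  0.00057401 -0.14242652]
```

send_rows([
  {"x":0,"y":0,"z":0,"wx":0.007,"wy":0.041,"wz":-0.006,"hand":0.3},
  {"x":0.17,"y":0,"z":0,"wx":0,"wy":0,"wz":0,"hand":0.3},
  {"x":0.17,"y":0,"z":0,"wx":0,"wy":0,"wz":0,"hand":0.3},
  {"x":0.17,"y":0,"z":0,"wx":0,"wy":0,"wz":0,"hand":0.3},
  {"x":0.17,"y":0,"z":0,"wx":0,"wy":0,"wz":0,"hand":0.3},
  {"x":0,"y":0,"z":0.15,"wx":0,"wy":0,"wz":0,"hand":0.3},
  {"x":0,"y":0,"z":0.15,"wx":0,"wy":0,"wz":0,"hand":0.3},
  {"x":0,"y":0,"z":0.15,"wx":0,"wy":0,"wz":0,"hand":0.3},
  {"x":0,"y":0,"z":0,"wx":0,"wy":0,"wz":0,"hand":0.3},
  {"x":0,"y":0,"z":0,"wx":0,"wy":0,"wz":0,"hand":0.3},
])

```text
time: 23.93
tool_pos: [0.6658, 0.172, 0.0731]
tool_rot: [0.231, 0.692, 0.635, -0.253]
contact_force: [0.8, -0.1, -0.9]
gripper_width: 0.652
grasp_force: 0.0
```

```bash
python3 st.py .6609,.116,.0061,85.2,40; python3 -c "
from h import *
a=grab_frame('wrist');cv2.imwrite('pics/w7.png',a)"
```

```text
23.9 [0.6658 0.172  0.0731] q [ 0.38  0.57  1.37 -0.61  1.56  0.59] x [ 0.06  0.76 -0.64] z [-0.06 -0.64 -0.76] w 0.652 f 0.0 [ 0.8 -0.1 -0.9]
shift units [0.001 0.    0.583] minrows 2.1 | turn units [-0.003  0.002 -0.001] minrows 0.0 | shift after the turn [ 0.    -0.001  0.583]
```

View pics/w7.png

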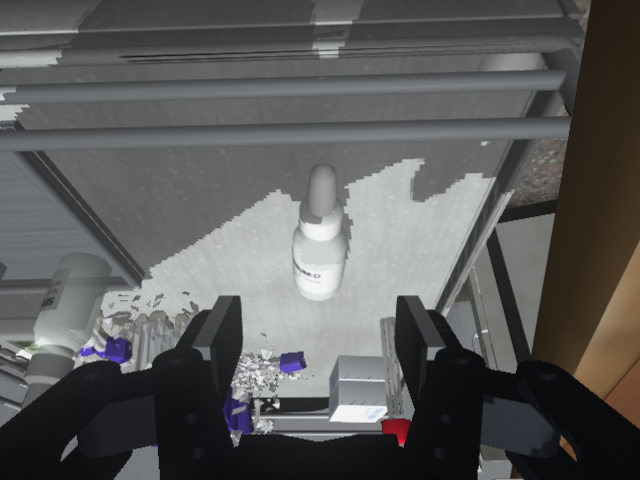

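Bottle (320,235) is centred between the fingers. I advance and close.

send_rows([
  {"x":0,"y":0,"z":0.15,"wx":0,"wy":0,"wz":0,"hand":0.2},
  {"x":0,"y":0,"z":0.15,"wx":0,"wy":0,"wz":0,"hand":0.2},
  {"x":0,"y":0,"z":0.13,"wx":0,"wy":0,"wz":0,"hand":0.1},
  {"x":0,"y":0,"z":0.1,"wx":0,"wy":0,"wz":0,"hand":0.1},
  {"x":0,"y":0,"z":0.053,"wx":0,"wy":0,"wz":0,"hand":0.1},
  {"x":0,"y":0,"z":0,"wx":0,"wy":0,"wz":0,"hand":0.1},
  {"x":0,"y":0,"z":0,"wx":0,"wy":0,"wz":0,"hand":0.1},
  {"x":0,"y":0,"z":0,"wx":0,"wy":0,"wz":0,"hand":0.1},
  {"x":0,"y":0,"z":0,"wx":0,"wy":0,"wz":0,"hand":0.1},
  {"x":0,"y":0,"z":0,"wx":0,"wy":0,"wz":0,"hand":0.1},
])

```text
time: 24.82
tool_pos: [0.6621, 0.1181, 0.0068]
tool_rot: [0.232, 0.691, 0.636, -0.252]
contact_force: [-0.1, 0.1, 0.2]
gripper_width: 0.552
grasp_force: 0.0
```

send_rows([
  {"x":0,"y":0,"z":0,"wx":0,"wy":0,"wz":0,"hand":-1},
  {"x":0,"y":0,"z":0,"wx":0,"wy":0,"wz":0,"hand":-1},
  {"x":0,"y":0,"z":0,"wx":0,"wy":0,"wz":0,"hand":-1},
  {"x":0,"y":0,"z":0,"wx":0,"wy":0,"wz":0,"hand":-1},
  {"x":0,"y":0,"z":0,"wx":0,"wy":0,"wz":0,"hand":-1},
  {"x":0,"y":0,"z":0,"wx":0,"wy":0,"wz":0,"hand":-1},
  {"x":0,"y":0,"z":0,"wx":0,"wy":0,"wz":0,"hand":-1},
  {"x":0,"y":0,"z":0,"wx":0,"wy":0,"wz":0,"hand":-1},
  {"x":0,"y":0,"z":0,"wx":0,"wy":0,"wz":0,"hand":-1},
  {"x":0,"y":0,"z":0,"wx":0,"wy":0,"wz":0,"hand":-1},
])

```text
time: 25.65
tool_pos: [0.6618, 0.1176, 0.0064]
tool_rot: [0.232, 0.691, 0.636, -0.252]
contact_force: [-0.2, 2.4, 4.9]
gripper_width: 0.323
grasp_force: 59.3
```

Solid grip on white_b (width 0.323). I lift.

send_rows([
  {"x":-0.05,"y":0,"z":-0.06,"wx":0,"wy":0,"wz":0,"hand":-1},
  {"x":-0.1,"y":0,"z":-0.119,"wx":0,"wy":0,"wz":0,"hand":-1},
  {"x":-0.1,"y":0,"z":-0.119,"wx":0,"wy":0,"wz":0,"hand":-1},
  {"x":-0.1,"y":0,"z":-0.119,"wx":0,"wy":0,"wz":0,"hand":-1},
  {"x":-0.1,"y":0,"z":-0.119,"wx":0,"wy":0,"wz":0,"hand":-1},
  {"x":-0.1,"y":0,"z":-0.119,"wx":0,"wy":0,"wz":0,"hand":-1},
  {"x":-0.1,"y":0,"z":-0.119,"wx":0,"wy":0,"wz":0,"hand":-1},
  {"x":-0.1,"y":0,"z":-0.119,"wx":0,"wy":0,"wz":0,"hand":-1},
  {"x":-0.1,"y":0,"z":-0.119,"wx":0,"wy":0,"wz":0,"hand":-1},
  {"x":0,"y":0,"z":0,"wx":0,"wy":0,"wz":0,"hand":-1},
])

```text
time: 26.48
tool_pos: [0.6634, 0.1177, 0.2101]
tool_rot: [0.234, 0.693, 0.635, -0.25]
contact_force: [1.6, 0.1, 1.1]
gripper_width: 0.318
grasp_force: 58.9
```

```bash
python3 st.py .60,.17,.2,85.2,-50; python3 - <<'E'
from h import *
v=Ro.from_euler('z',-47.2,degrees=True).as_rotvec()
print((RR(85.2,-50).inv().apply(v)/(np.pi/4)).round(3))
E
```

```text
26.5 [0.6634 0.1177 0.2101] q [ 0.31  0.37  1.39 -0.64  1.66  0.43] x [ 0.07  0.76 -0.64] z [-0.05 -0.64 -0.77] w 0.318 f 58.9 [1.6 0.1 1.1]
shift units [ 0.28  -0.451 -0.151] minrows 2.0 | turn units [0.01 2.   0.  ] minrows 12.6 | shift after the turn [ 0.149 -0.45   0.282]
[-0.803  0.     0.674]
```

send_rows([
  {"x":0,"y":0,"z":0,"wx":0.001,"wy":0.154,"wz":0,"hand":-1},
  {"x":0,"y":0,"z":0,"wx":0.001,"wy":0.154,"wz":0,"hand":-1},
  {"x":0,"y":0,"z":0,"wx":0.001,"wy":0.154,"wz":0,"hand":-1},
  {"x":0,"y":0,"z":0,"wx":0.001,"wy":0.154,"wz":0,"hand":-1},
  {"x":0,"y":0,"z":0,"wx":0.001,"wy":0.154,"wz":0,"hand":-1},
  {"x":0,"y":0,"z":0,"wx":0.001,"wy":0.154,"wz":0,"hand":-1},
  {"x":0,"y":0,"z":0,"wx":0.001,"wy":0.154,"wz":0,"hand":-1},
  {"x":0,"y":0,"z":0,"wx":0.001,"wy":0.154,"wz":0,"hand":-1},
  {"x":0,"y":0,"z":0,"wx":0.001,"wy":0.154,"wz":0,"hand":-1},
  {"x":0,"y":0,"z":0,"wx":0.001,"wy":0.154,"wz":0,"hand":-1},
])

```text
time: 27.32
tool_pos: [0.6612, 0.1172, 0.2039]
tool_rot: [-0.175, 0.713, 0.653, 0.185]
contact_force: [0.6, -0.5, -1.3]
gripper_width: 0.315
grasp_force: 58.9
```

send_rows([
  {"x":0,"y":0,"z":0,"wx":0.001,"wy":0.154,"wz":0,"hand":-1},
  {"x":0,"y":0,"z":0,"wx":0.001,"wy":0.154,"wz":0,"hand":-1},
  {"x":0,"y":0,"z":0,"wx":0.001,"wy":0.154,"wz":0,"hand":-1},
  {"x":0,"y":0,"z":0,"wx":-0.115,"wy":0,"wz":0.096,"hand":-1},
  {"x":0,"y":0,"z":0,"wx":-0.115,"wy":0,"wz":0.096,"hand":-1},
  {"x":0,"y":0,"z":0,"wx":-0.115,"wy":0,"wz":0.096,"hand":-1},
  {"x":0,"y":0,"z":0,"wx":-0.115,"wy":0,"wz":0.096,"hand":-1},
  {"x":0,"y":0,"z":0,"wx":-0.115,"wy":0,"wz":0.096,"hand":-1},
  {"x":0,"y":0,"z":0,"wx":-0.115,"wy":0,"wz":0.096,"hand":-1},
  {"x":0,"y":0,"z":0,"wx":-0.115,"wy":0,"wz":0.096,"hand":-1},
])

```text
time: 28.15
tool_pos: [0.6602, 0.1169, 0.2018]
tool_rot: [-0.138, 0.86, 0.292, 0.395]
contact_force: [0.1, 0.5, -0.8]
gripper_width: 0.32
grasp_force: 59.0
```

```bash
python3 st.py .526,.190,.15,38,-50 .526,.190,.06,38,-50
```

```text
28.1 [0.6602 0.1169 0.2018] q [-0.18 -0.15  2.03  0.88  0.82  0.26] x [0.52 0.39 0.76] z [ 0.6   0.47 -0.65] w 0.320 f 59.0 [ 0.1  0.5 -0.8]
shift units [-0.534 -0.93  -0.084] minrows 3.9 | turn units [ 0.001  0.011 -0.012] minrows 0.1 | shift after the turn [-0.525 -0.935 -0.088]
shift units [-0.99  -0.926  0.306] minrows 5.0 | turn units [ 0.001  0.011 -0.012] minrows 0.1 | shift after the turn [-0.985 -0.935  0.298]
```

send_rows([
  {"x":-0.093,"y":-0.153,"z":-0.018,"wx":0,"wy":0.002,"wz":-0.002,"hand":-1},
  {"x":-0.093,"y":-0.153,"z":-0.018,"wx":0,"wy":0.002,"wz":-0.002,"hand":-1},
  {"x":-0.093,"y":-0.153,"z":-0.018,"wx":0,"wy":0.002,"wz":-0.002,"hand":-1},
  {"x":-0.093,"y":-0.153,"z":-0.018,"wx":0,"wy":0.002,"wz":-0.002,"hand":-1},
  {"x":-0.093,"y":-0.153,"z":-0.018,"wx":0,"wy":0.002,"wz":-0.002,"hand":-1},
  {"x":-0.093,"y":-0.153,"z":-0.018,"wx":0,"wy":0.002,"wz":-0.002,"hand":-1},
  {"x":0,"y":0,"z":0,"wx":0,"wy":0,"wz":0,"hand":-1},
  {"x":0,"y":0,"z":0,"wx":0,"wy":0,"wz":0,"hand":-1},
  {"x":0,"y":0,"z":0,"wx":0,"wy":0,"wz":0,"hand":-1},
  {"x":0,"y":0,"z":0,"wx":0,"wy":0,"wz":0,"hand":-1},
])

```text
time: 28.98
tool_pos: [0.5252, 0.1843, 0.1516]
tool_rot: [-0.138, 0.855, 0.298, 0.401]
contact_force: [-0.1, 0.3, -0.3]
gripper_width: 0.32
grasp_force: 59.1
```

```bash
python3 st.py .524,.185,.06,38,-50 .524,.185,.0387,38,-50
```

```text
29.0 [0.5252 0.1843 0.1516] q [-0.06 -0.47  2.37  0.88  0.73  0.31] x [0.5  0.4  0.77] z [ 0.6   0.47 -0.64] w 0.320 f 59.1 [-0.1  0.3 -0.3]
shift units [-0.471 -0.011  0.388] minrows 2.2 | turn units [-0.003 -0.004  0.008] minrows 0.1 | shift after the turn [-0.47  -0.009  0.389]
shift units [-0.58  -0.011  0.479] minrows 2.7 | turn units [-0.003 -0.004  0.008] minrows 0.1 | shift after the turn [-0.579 -0.009  0.481]
```

send_rows([
  {"x":-0.094,"y":-0.002,"z":0.078,"wx":0,"wy":-0.001,"wz":0.001,"hand":-1},
  {"x":-0.094,"y":-0.002,"z":0.078,"wx":0,"wy":-0.001,"wz":0.001,"hand":-1},
  {"x":-0.094,"y":-0.002,"z":0.078,"wx":0,"wy":0,"wz":0.001,"hand":-1},
  {"x":-0.094,"y":-0.002,"z":0.078,"wx":0,"wy":0,"wz":0.001,"hand":-1},
  {"x":-0.094,"y":-0.002,"z":0.078,"wx":0,"wy":0,"wz":0,"hand":-1},
  {"x":-0.019,"y":0,"z":0.016,"wx":0,"wy":0,"wz":0,"hand":-1},
  {"x":-0.019,"y":0,"z":0.016,"wx":0,"wy":0,"wz":0,"hand":-1},
  {"x":-0.019,"y":0,"z":0.016,"wx":0,"wy":0,"wz":0,"hand":-1},
  {"x":-0.019,"y":0,"z":0.016,"wx":0,"wy":0,"wz":0,"hand":-1},
  {"x":0,"y":0,"z":0,"wx":0,"wy":0,"wz":0,"hand":-1},
])

```text
time: 29.82
tool_pos: [0.5236, 0.1856, 0.0446]
tool_rot: [-0.138, 0.856, 0.297, 0.4]
contact_force: [0.1, 1.5, -0.8]
gripper_width: 0.32
grasp_force: 59.1
```

```bash
python3 st.py .524,.185,.0387,38,-50; python3 -c "
from h import *
b=grab_frame('top');a=grab_frame('scene');cv2.imwrite('pics/m8.png',np.hstack([cv2.resize(a[200:400,200:360],None,fx=2.5,fy=2.5),cv2.resize(b[205:325,195:291],None,fx=4.1667,fy=4.1667)]))"
```

```text
29.8 [0.5236 0.1856 0.0446] q [-0.06 -0.22  2.4   1.21  0.58 -0.1 ] x [0.5  0.4  0.77] z [ 0.6   0.47 -0.64] w 0.320 f 59.1 [ 0.1  1.5 -0.8]
shift units [-0.03   0.005  0.025] minrows 0.1 | turn units [-0.004 -0.002  0.005] minrows 0.0 | shift after the turn [-0.03   0.005  0.025]
```

View pics/m8.png

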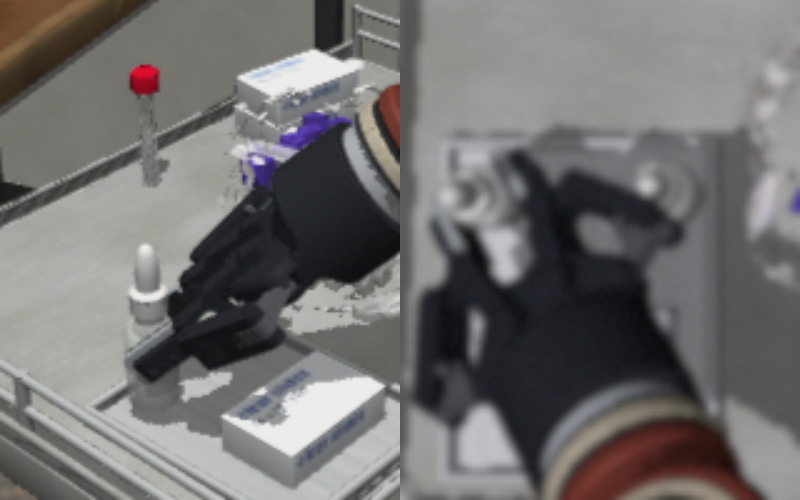

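The hand's right knuckle is near white_a, so I lower gently and open only a little.

send_rows([
  {"x":-0.007,"y":0,"z":0.006,"wx":0,"wy":0,"wz":0,"hand":-1},
  {"x":-0.007,"y":0,"z":0.006,"wx":0,"wy":0,"wz":0,"hand":-1},
  {"x":-0.007,"y":0,"z":0.006,"wx":0,"wy":0,"wz":0,"hand":-1},
  {"x":0,"y":0,"z":0,"wx":0,"wy":0,"wz":0,"hand":-1},
  {"x":0,"y":0,"z":0,"wx":0,"wy":0,"wz":0,"hand":-1},
  {"x":0,"y":0,"z":0,"wx":0,"wy":0,"wz":0,"hand":-1},
  {"x":0,"y":0,"z":0,"wx":0,"wy":0,"wz":0,"hand":-1},
  {"x":0,"y":0,"z":0,"wx":0,"wy":0,"wz":0,"hand":-1},
  {"x":0,"y":0,"z":0,"wx":0,"wy":0,"wz":0,"hand":-1},
  {"x":0,"y":0,"z":0,"wx":0,"wy":0,"wz":0,"hand":-1},
])

```text
time: 30.75
tool_pos: [0.5231, 0.1858, 0.04]
tool_rot: [-0.138, 0.856, 0.297, 0.4]
contact_force: [0.2, 0.6, -0.4]
gripper_width: 0.319
grasp_force: 59.1
```

send_rows([
  {"x":-0.006,"y":0,"z":0.005,"wx":0,"wy":0,"wz":0,"hand":-1},
  {"x":-0.006,"y":0,"z":0.005,"wx":0,"wy":0,"wz":0,"hand":-1},
  {"x":0,"y":0,"z":0,"wx":0,"wy":0,"wz":0,"hand":-1},
  {"x":0,"y":0,"z":0,"wx":0,"wy":0,"wz":0,"hand":-1},
  {"x":0,"y":0,"z":0,"wx":0,"wy":0,"wz":0,"hand":-1},
  {"x":0,"y":0,"z":0,"wx":0,"wy":0,"wz":0,"hand":-1},
  {"x":0,"y":0,"z":0,"wx":0,"wy":0,"wz":0,"hand":-1},
  {"x":0,"y":0,"z":0,"wx":0,"wy":0,"wz":0,"hand":-1},
  {"x":0,"y":0,"z":0,"wx":0,"wy":0,"wz":0,"hand":-1},
  {"x":0,"y":0,"z":0,"wx":0,"wy":0,"wz":0,"hand":-1},
])

```text
time: 31.58
tool_pos: [0.5231, 0.1858, 0.0377]
tool_rot: [-0.139, 0.856, 0.297, 0.4]
contact_force: [0.1, -0.4, -0.2]
gripper_width: 0.322
grasp_force: 59.1
```

send_rows([
  {"x":-0.007,"y":0,"z":0.006,"wx":0,"wy":0,"wz":0,"hand":-1},
  {"x":0,"y":0,"z":0,"wx":0,"wy":0,"wz":0,"hand":-1},
  {"x":0,"y":0,"z":0,"wx":0,"wy":0,"wz":0,"hand":-1},
  {"x":0,"y":0,"z":0,"wx":0,"wy":0,"wz":0,"hand":-1},
  {"x":0,"y":0,"z":0,"wx":0,"wy":0,"wz":0,"hand":-1},
  {"x":0,"y":0,"z":0,"wx":0,"wy":0,"wz":0,"hand":-1},
  {"x":0,"y":0,"z":0,"wx":0,"wy":0,"wz":0,"hand":-1},
  {"x":0,"y":0,"z":0,"wx":0,"wy":0,"wz":0,"hand":-1},
  {"x":0,"y":0,"z":0,"wx":0,"wy":0,"wz":0,"hand":-1},
  {"x":0,"y":0,"z":0,"wx":0,"wy":0,"wz":0,"hand":-1},
])

```text
time: 32.42
tool_pos: [0.5231, 0.1858, 0.0363]
tool_rot: [-0.138, 0.856, 0.297, 0.4]
contact_force: [0.6, 0.6, -0.5]
gripper_width: 0.316
grasp_force: 59.1
```

send_rows([
  {"x":-0.006,"y":0,"z":0.005,"wx":0,"wy":0,"wz":0,"hand":-1},
  {"x":0,"y":0,"z":0,"wx":0,"wy":0,"wz":0,"hand":-1},
  {"x":0,"y":0,"z":0,"wx":0,"wy":0,"wz":0,"hand":-1},
  {"x":0,"y":0,"z":0,"wx":0,"wy":0,"wz":0,"hand":-1},
  {"x":0,"y":0,"z":0,"wx":0,"wy":0,"wz":0,"hand":-1},
  {"x":0,"y":0,"z":0,"wx":0,"wy":0,"wz":0,"hand":-1},
  {"x":0,"y":0,"z":0,"wx":0,"wy":0,"wz":0,"hand":-1},
  {"x":0,"y":0,"z":0,"wx":0,"wy":0,"wz":0,"hand":-1},
  {"x":0,"y":0,"z":0,"wx":0,"wy":0,"wz":0,"hand":-1},
  {"x":0,"y":0,"z":0,"wx":0,"wy":0,"wz":0,"hand":-1},
])

```text
time: 33.25
tool_pos: [0.523, 0.1858, 0.0351]
tool_rot: [-0.139, 0.856, 0.297, 0.4]
contact_force: [-0.2, 0.4, -0.5]
gripper_width: 0.32
grasp_force: 59.1
```

send_rows([
  {"x":-0.006,"y":0,"z":0.005,"wx":0,"wy":0,"wz":0,"hand":-1},
  {"x":0,"y":0,"z":0,"wx":0,"wy":0,"wz":0,"hand":-1},
  {"x":0,"y":0,"z":0,"wx":0,"wy":0,"wz":0,"hand":-1},
  {"x":0,"y":0,"z":0,"wx":0,"wy":0,"wz":0,"hand":-1},
  {"x":0,"y":0,"z":0,"wx":0,"wy":0,"wz":0,"hand":-1},
  {"x":0,"y":0,"z":0,"wx":0,"wy":0,"wz":0,"hand":-1},
  {"x":0,"y":0,"z":0,"wx":0,"wy":0,"wz":0,"hand":-1},
  {"x":0,"y":0,"z":0,"wx":0,"wy":0,"wz":0,"hand":-1},
  {"x":0,"y":0,"z":0,"wx":0,"wy":0,"wz":0,"hand":-1},
  {"x":0,"y":0,"z":0,"wx":0,"wy":0,"wz":0,"hand":-1},
])

```text
time: 34.08
tool_pos: [0.5236, 0.1859, 0.0347]
tool_rot: [-0.139, 0.856, 0.297, 0.4]
contact_force: [-0.3, 0.1, 5.6]
gripper_width: 0.318
grasp_force: 59.6
```

send_rows([
  {"x":-0.006,"y":0,"z":0.005,"wx":0,"wy":0,"wz":0,"hand":-1},
  {"x":0,"y":0,"z":0,"wx":0,"wy":0,"wz":0,"hand":-1},
  {"x":0,"y":0,"z":0,"wx":0,"wy":0,"wz":0,"hand":-1},
  {"x":0,"y":0,"z":0,"wx":0,"wy":0,"wz":0,"hand":-1},
  {"x":0,"y":0,"z":0,"wx":0,"wy":0,"wz":0,"hand":-1},
  {"x":0,"y":0,"z":0,"wx":0,"wy":0,"wz":0,"hand":-1},
  {"x":0,"y":0,"z":0,"wx":0,"wy":0,"wz":0,"hand":-1},
  {"x":0,"y":0,"z":0,"wx":0,"wy":0,"wz":0,"hand":-1},
  {"x":0,"y":0,"z":0,"wx":0,"wy":0,"wz":0,"hand":-1},
  {"x":0,"y":0,"z":0,"wx":0,"wy":0,"wz":0,"hand":-1},
])

```text
time: 34.92
tool_pos: [0.5244, 0.1862, 0.0347]
tool_rot: [-0.139, 0.855, 0.297, 0.401]
contact_force: [-3.7, 1.1, 10.1]
gripper_width: 0.318
grasp_force: 60.2
```

send_rows([
  {"x":0.009,"y":0,"z":-0.007,"wx":0,"wy":0,"wz":0,"hand":-1},
  {"x":0,"y":0,"z":0,"wx":0,"wy":0,"wz":0,"hand":-0.3},
  {"x":0,"y":0,"z":0,"wx":0,"wy":0,"wz":0,"hand":-0.22},
  {"x":0,"y":0,"z":0,"wx":0,"wy":0,"wz":0,"hand":-0.22},
  {"x":0,"y":0,"z":0,"wx":0,"wy":0,"wz":0,"hand":-0.22},
  {"x":0.02,"y":0,"z":-0.017,"wx":0,"wy":0,"wz":0,"hand":-0.22},
  {"x":0.03,"y":0,"z":-0.025,"wx":0,"wy":0,"wz":0,"hand":-0.22},
  {"x":0.05,"y":0,"z":-0.042,"wx":0,"wy":0,"wz":0,"hand":-0.22},
  {"x":0.05,"y":0,"z":-0.042,"wx":0,"wy":0,"wz":0,"hand":-0.22},
  {"x":0.05,"y":0,"z":-0.042,"wx":0,"wy":0,"wz":0,"hand":-0.22},
])

```text
time: 35.75
tool_pos: [0.5228, 0.1858, 0.0739]
tool_rot: [-0.139, 0.856, 0.297, 0.399]
contact_force: [-0.1, 0.1, 0.0]
gripper_width: 0.388
grasp_force: 0.0
```

send_rows([
  {"x":0.1,"y":0,"z":-0.083,"wx":0,"wy":0,"wz":0,"hand":-0.22},
  {"x":0.1,"y":0,"z":-0.083,"wx":0,"wy":0,"wz":0,"hand":-0.22},
  {"x":0.1,"y":0,"z":-0.083,"wx":0,"wy":0,"wz":0,"hand":-0.22},
  {"x":0.1,"y":0,"z":-0.083,"wx":0,"wy":0,"wz":0,"hand":-0.22},
  {"x":0.1,"y":0,"z":-0.083,"wx":0,"wy":0,"wz":0,"hand":-0.22},
  {"x":0.1,"y":0,"z":-0.083,"wx":0,"wy":0,"wz":0,"hand":-0.22},
  {"x":0.1,"y":0,"z":-0.083,"wx":0,"wy":0,"wz":0,"hand":-0.22},
  {"x":0,"y":0,"z":0,"wx":0,"wy":0,"wz":0,"hand":-0.22},
  {"x":0,"y":0,"z":0,"wx":0,"wy":0,"wz":0,"hand":-0.22},
  {"x":0,"y":0,"z":0,"wx":0,"wy":0,"wz":0,"hand":-0.22},
])

```text
time: 36.58
tool_pos: [0.5229, 0.1862, 0.2088]
tool_rot: [-0.139, 0.856, 0.297, 0.399]
contact_force: [0.8, -0.1, -0.1]
gripper_width: 0.389
grasp_force: 0.0
```

```bash
python3 st.py .45,-.08,.2,86.5,40; python3 -c "
from h import *
b=grab_frame('top');a=grab_frame('scene');cv2.imwrite('pics/m9.png',np.hstack([cv2.resize(a[200:400,200:360],None,fx=2.5,fy=2.5),cv2.resize(b[205:325,195:291],None,fx=4.1667,fy=4.1667)]))"
```

```text
36.6 [0.5229 0.1862 0.2088] q [-0.06 -0.57  2.33  0.77  0.82  0.47] x [0.51 0.4  0.77] z [ 0.6   0.47 -0.64] w 0.389 f 0.0 [ 0.8 -0.1 -0.1]
shift units [-0.998  1.092 -1.097] minrows 6.6 | turn units [ 0.102 -1.87  -1.179] minrows 13.9 | shift after the turn [-1.342 -0.377  1.203]
```

View pics/m9.png

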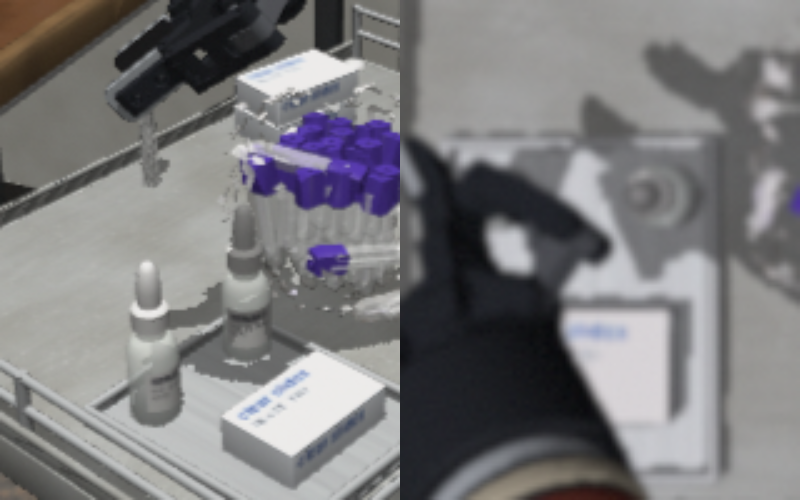

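Both white bottles stand at ~(150,400) and (247,350) in the left crop, and the packet lies at (300,410). Blue lies close to the bag, so I'll pick it with a vertical tool, lay it down in the open area where white_b was, and then repeat the tilted grasp.

```bash
python3 st.py .4202,-.1665,.17,86.5,0; python3 - <<'E'
from h import *
c=calibration("top");b=grab_frame("top");hsv=cv2.cvtColor(b,cv2.COLOR_BGR2HSV);m=np.zeros((480,640),np.uint8)
m[270:325,340:440]=(hsv[270:325,340:440,1]>110)*255
y,x=np.nonzero(m);print(x.min(),x.max(),y.min(),y.max());e=[onz(c,(x[x<x.min()+4].mean(),y[x<x.min()+4].mean()),.0145),onz(c,(x.max(),y[x>x.max()-4].mean()),.0145)];print(np.round(e,4))
E
```

```text
36.7 [0.5226 0.1863 0.2078] q [-0.06 -0.57  2.33  0.77  0.82  0.47] x [0.51 0.4  0.76] z [ 0.6   0.47 -0.64] w 0.385 f 0.0 [0.2 0.3 0.3]
shift units [-1.475  1.423 -1.364] minrows 8.9 | turn units [ 0.464 -1.042 -1.002] minrows 9.5 | shift after the turn [-2.389 -0.538  0.252]
367 419 290 304
[[ 0.4241 -0.1055  0.0145]
 [ 0.4193 -0.2012  0.0145]]
```

send_rows([
  {"x":0,"y":0,"z":0,"wx":0.046,"wy":-0.104,"wz":-0.1,"hand":0.2},
  {"x":0,"y":0,"z":0,"wx":0.046,"wy":-0.104,"wz":-0.1,"hand":0.2},
  {"x":0,"y":0,"z":0,"wx":0.046,"wy":-0.104,"wz":-0.1,"hand":0.2},
  {"x":0,"y":0,"z":0,"wx":0.046,"wy":-0.104,"wz":-0.1,"hand":0.2},
  {"x":0,"y":0,"z":0,"wx":0.046,"wy":-0.104,"wz":-0.1,"hand":0.2},
  {"x":0,"y":0,"z":0,"wx":0.046,"wy":-0.104,"wz":-0.1,"hand":0.2},
  {"x":0,"y":0,"z":0,"wx":0.046,"wy":-0.104,"wz":-0.1,"hand":0.2},
  {"x":0,"y":0,"z":0,"wx":0.046,"wy":-0.104,"wz":-0.1,"hand":0.2},
  {"x":0,"y":0,"z":0,"wx":0.046,"wy":-0.104,"wz":-0.1,"hand":0.2},
  {"x":0,"y":0,"z":0,"wx":0.046,"wy":-0.104,"wz":-0.1,"hand":0.2},
])

```text
time: 37.57
tool_pos: [0.5236, 0.1861, 0.2092]
tool_rot: [0.002, 0.728, 0.685, -0.0]
contact_force: [0.0, -0.5, -0.7]
gripper_width: 0.596
grasp_force: 0.0
```

send_rows([
  {"x":-0.239,"y":-0.054,"z":0.02,"wx":0,"wy":0,"wz":0,"hand":0.2},
  {"x":-0.239,"y":-0.054,"z":0.02,"wx":0,"wy":0,"wz":0,"hand":0.2},
  {"x":-0.239,"y":-0.054,"z":0.02,"wx":0,"wy":0,"wz":0,"hand":0.2},
  {"x":-0.239,"y":-0.054,"z":0.02,"wx":0,"wy":0,"wz":0,"hand":0.2},
  {"x":-0.239,"y":-0.054,"z":0.02,"wx":0,"wy":0,"wz":0,"hand":0.2},
  {"x":-0.239,"y":-0.054,"z":0.02,"wx":0,"wy":0,"wz":0,"hand":0.2},
  {"x":-0.239,"y":-0.054,"z":0.02,"wx":0,"wy":0,"wz":0,"hand":0.2},
  {"x":-0.239,"y":-0.054,"z":0.02,"wx":0,"wy":0,"wz":0,"hand":0.2},
  {"x":-0.239,"y":-0.054,"z":0.02,"wx":0,"wy":0,"wz":0,"hand":0.2},
  {"x":-0.239,"y":-0.054,"z":0.02,"wx":0,"wy":0,"wz":0,"hand":0.2},
])

```text
time: 38.4
tool_pos: [0.4188, -0.1676, 0.178]
tool_rot: [0.001, 0.729, 0.684, 0.002]
contact_force: [0.4, -0.2, -0.8]
gripper_width: 0.604
grasp_force: 0.0
```

```bash
python3 st.py .4202,-.1665,.005,86.5,0; python3 - <<'E'
from h import *
c=calibration("wrist");b=grab_frame("wrist");hsv=cv2.cvtColor(b,cv2.COLOR_BGR2HSV);cv2.imwrite("pics/wb.png",b)
m=cv2.inRange(hsv,(100,120,60),(120,255,255))|cv2.inRange(hsv,(3,110,40),(18,255,255))
for k in sorted(cv2.findContours(cv2.morphologyEx(m,3,np.ones((5,5))),0,1)[0],key=cv2.contourArea)[-3:]:
    r=cv2.minAreaRect(k);print(np.round(r[0]),np.round(r[1]),[onz(c,p,.0145)[:2].round(4).tolist() for p in cv2.boxPoints(r)])
E
```

```text
38.4 [ 0.4188 -0.1676  0.178 ] q [-0.55 -0.35  2.06  0.    1.43 -0.49] x [0.06 1.   0.  ] z [ 0.  0. -1.] w 0.604 f 0.0 [ 0.4 -0.2 -0.8]
shift units [0.005 0.003 1.153] minrows 4.1 | turn units [ 0.006 -0.003 -0.003] minrows 0.0 | shift after the turn [0.008 0.009 1.153]
[318. 200.] [21. 35.] [[0.4089, -0.1487], [0.4343, -0.1503], [0.4335, -0.166], [0.4077, -0.1643]]
[320. 234.] [27. 36.] [[0.4071, -0.1718], [0.434, -0.1721], [0.4339, -0.1934], [0.4065, -0.1931]]
[319. 156.] [52. 26.] [[0.4155, -0.1066], [0.4337, -0.1078], [0.4317, -0.1443], [0.4129, -0.1431]]
```

send_rows([
  {"x":0.006,"y":0.009,"z":0.2,"wx":0,"wy":0,"wz":0,"hand":0.2},
  {"x":0,"y":0,"z":0.2,"wx":0,"wy":0,"wz":0,"hand":0.2},
  {"x":0,"y":0,"z":0.2,"wx":0,"wy":0,"wz":0,"hand":0.2},
  {"x":0,"y":0,"z":0.2,"wx":0,"wy":0,"wz":0,"hand":0.2},
  {"x":0,"y":0,"z":0.15,"wx":0,"wy":0,"wz":0,"hand":0.2},
  {"x":0,"y":0,"z":0.1,"wx":0,"wy":0,"wz":0,"hand":0.1},
  {"x":0,"y":0,"z":0.07,"wx":0,"wy":0,"wz":0,"hand":0.1},
  {"x":0,"y":0,"z":0.03,"wx":0,"wy":0,"wz":0,"hand":0.1},
  {"x":0,"y":0,"z":0,"wx":0,"wy":0,"wz":0,"hand":0.1},
  {"x":0,"y":0,"z":0,"wx":0,"wy":0,"wz":0,"hand":0.1},
])

```text
time: 39.28
tool_pos: [0.4229, -0.1656, 0.0073]
tool_rot: [0.002, 0.729, 0.684, 0.002]
contact_force: [1.0, -0.2, 0.6]
gripper_width: 0.551
grasp_force: 0.0
```

send_rows([
  {"x":0,"y":0,"z":0,"wx":0,"wy":0,"wz":0,"hand":-1},
  {"x":0,"y":0,"z":0,"wx":0,"wy":0,"wz":0,"hand":-1},
  {"x":0,"y":0,"z":0,"wx":0,"wy":0,"wz":0,"hand":-1},
  {"x":0,"y":0,"z":0,"wx":0,"wy":0,"wz":0,"hand":-1},
  {"x":0,"y":0,"z":0,"wx":0,"wy":0,"wz":0,"hand":-1},
  {"x":0,"y":0,"z":0,"wx":0,"wy":0,"wz":0,"hand":-1},
  {"x":0,"y":0,"z":0,"wx":0,"wy":0,"wz":0,"hand":-1},
  {"x":0,"y":0,"z":0,"wx":0,"wy":0,"wz":0,"hand":-1},
  {"x":0,"y":0,"z":0,"wx":0,"wy":0,"wz":0,"hand":-1},
  {"x":0,"y":0,"z":0,"wx":0,"wy":0,"wz":0,"hand":-1},
])

```text
time: 40.12
tool_pos: [0.4238, -0.1662, 0.0084]
tool_rot: [0.003, 0.729, 0.684, 0.003]
contact_force: [-0.4, 0.1, 5.4]
gripper_width: 0.313
grasp_force: 59.4
```

send_rows([
  {"x":0,"y":0,"z":-0.05,"wx":0,"wy":0,"wz":0,"hand":-1},
  {"x":0,"y":0,"z":-0.15,"wx":0,"wy":0,"wz":0,"hand":-1},
  {"x":0,"y":0,"z":-0.2,"wx":0,"wy":0,"wz":0,"hand":-1},
  {"x":0,"y":0,"z":-0.2,"wx":0,"wy":0,"wz":0,"hand":-1},
  {"x":0,"y":0,"z":-0.2,"wx":0,"wy":0,"wz":0,"hand":-1},
  {"x":0,"y":0,"z":-0.2,"wx":0,"wy":0,"wz":0,"hand":-1},
  {"x":0,"y":0,"z":-0.2,"wx":0,"wy":0,"wz":0,"hand":-1},
  {"x":0,"y":0,"z":-0.1,"wx":0,"wy":0,"wz":0,"hand":-1},
  {"x":0.168,"y":0.122,"z":0,"wx":0,"wy":0,"wz":0,"hand":-1},
  {"x":0.168,"y":0.122,"z":0,"wx":0,"wy":0,"wz":0,"hand":-1},
])

```text
time: 40.95
tool_pos: [0.4618, -0.1181, 0.2046]
tool_rot: [0.004, 0.73, 0.683, 0.003]
contact_force: [0.3, -0.7, -0.4]
gripper_width: 0.31
grasp_force: 59.2
```

send_rows([
  {"x":0.168,"y":0.122,"z":0,"wx":0,"wy":0,"wz":0,"hand":-1},
  {"x":0.168,"y":0.122,"z":0,"wx":0,"wy":0,"wz":0,"hand":-1},
  {"x":0.168,"y":0.122,"z":0,"wx":0,"wy":0,"wz":0,"hand":-1},
  {"x":0.168,"y":0.122,"z":0,"wx":0,"wy":0,"wz":0,"hand":-1},
  {"x":0.168,"y":0.122,"z":0,"wx":0,"wy":0,"wz":0,"hand":-1},
  {"x":0.168,"y":0.122,"z":0,"wx":0,"wy":0,"wz":0,"hand":-1},
  {"x":0.168,"y":0.122,"z":0,"wx":0,"wy":0,"wz":0,"hand":-1},
  {"x":0.168,"y":0.122,"z":0,"wx":0,"wy":0,"wz":0,"hand":-1},
  {"x":0.168,"y":0.122,"z":0,"wx":0,"wy":0,"wz":0,"hand":-1},
  {"x":0.168,"y":0.122,"z":0,"wx":0,"wy":0,"wz":0,"hand":-1},
])

```text
time: 41.78
tool_pos: [0.66, 0.1236, 0.2032]
tool_rot: [0.002, 0.729, 0.684, 0.002]
contact_force: [0.6, 0.0, -0.0]
gripper_width: 0.31
grasp_force: 59.2
```

```bash
python3 st.py .6615,.123,.018,86.5,0
```

```text
41.8 [0.66   0.1236 0.2032] q [ 0.07  0.17  1.53 -0.    1.43  0.14] x [0.06 1.   0.  ] z [ 0.01  0.   -1.  ] w 0.310 f 59.2 [ 0.6  0.  -0. ]
shift units [-0.004  0.004  1.235] minrows 4.4 | turn units [ 0.006 -0.001 -0.003] minrows 0.0 | shift after the turn [-0.003  0.01   1.235]
```

send_rows([
  {"x":0,"y":0,"z":0.2,"wx":0,"wy":0,"wz":0,"hand":-1},
  {"x":0,"y":0,"z":0.2,"wx":0,"wy":0,"wz":0,"hand":-1},
  {"x":0,"y":0,"z":0.2,"wx":0,"wy":0,"wz":0,"hand":-1},
  {"x":0,"y":0,"z":0.2,"wx":0,"wy":0,"wz":0,"hand":-1},
  {"x":0,"y":0,"z":0.2,"wx":0,"wy":0,"wz":0,"hand":-1},
  {"x":0,"y":0,"z":0.12,"wx":0,"wy":0,"wz":0,"hand":-1},
  {"x":0,"y":0,"z":0.08,"wx":0,"wy":0,"wz":0,"hand":-1},
  {"x":0,"y":0,"z":0.06,"wx":0,"wy":0,"wz":0,"hand":-1},
  {"x":0,"y":0,"z":0.02,"wx":0,"wy":0,"wz":0,"hand":-1},
  {"x":0,"y":0,"z":0,"wx":0,"wy":0,"wz":0,"hand":-1},
])

```text
time: 42.62
tool_pos: [0.661, 0.1223, 0.0116]
tool_rot: [0.002, 0.729, 0.684, 0.002]
contact_force: [0.4, -0.0, 0.5]
gripper_width: 0.313
grasp_force: 59.3
```

send_rows([
  {"x":0,"y":0,"z":0.008,"wx":0,"wy":0,"wz":0,"hand":-1},
  {"x":0,"y":0,"z":0.004,"wx":0,"wy":0,"wz":0,"hand":-1},
  {"x":0,"y":0,"z":0,"wx":0,"wy":0,"wz":0,"hand":-1},
  {"x":0,"y":0,"z":0,"wx":0,"wy":0,"wz":0,"hand":-1},
  {"x":0,"y":0,"z":0,"wx":0,"wy":0,"wz":0,"hand":-1},
  {"x":0,"y":0,"z":0,"wx":0,"wy":0,"wz":0,"hand":-1},
  {"x":0,"y":0,"z":0,"wx":0,"wy":0,"wz":0,"hand":-1},
  {"x":0,"y":0,"z":0,"wx":0,"wy":0,"wz":0,"hand":-1},
  {"x":0,"y":0,"z":0,"wx":0,"wy":0,"wz":0,"hand":-1},
  {"x":0,"y":0,"z":0,"wx":0,"wy":0,"wz":0,"hand":-1},
])

```text
time: 43.45
tool_pos: [0.6608, 0.1223, 0.0095]
tool_rot: [0.002, 0.729, 0.684, 0.002]
contact_force: [-0.2, 0.5, -0.3]
gripper_width: 0.313
grasp_force: 59.3
```

send_rows([
  {"x":0,"y":0,"z":0.008,"wx":0,"wy":0,"wz":0,"hand":-1},
  {"x":0,"y":0,"z":0,"wx":0,"wy":0,"wz":0,"hand":-1},
  {"x":0,"y":0,"z":0,"wx":0,"wy":0,"wz":0,"hand":-0.25},
  {"x":0,"y":0,"z":0,"wx":0,"wy":0,"wz":0,"hand":0},
  {"x":0,"y":0,"z":0,"wx":0,"wy":0,"wz":0,"hand":0.1},
  {"x":0,"y":0,"z":0,"wx":0,"wy":0,"wz":0,"hand":0.1},
  {"x":0,"y":0,"z":-0.1,"wx":0,"wy":0,"wz":0,"hand":0.1},
  {"x":0,"y":0,"z":-0.2,"wx":0,"wy":0,"wz":0,"hand":0.1},
  {"x":0,"y":0,"z":-0.2,"wx":0,"wy":0,"wz":0,"hand":0.1},
  {"x":0,"y":0,"z":-0.2,"wx":0,"wy":0,"wz":0,"hand":0.1},
])

```text
time: 44.28
tool_pos: [0.66, 0.1223, 0.1154]
tool_rot: [0.002, 0.729, 0.684, 0.002]
contact_force: [0.1, -0.1, -0.1]
gripper_width: 0.547
grasp_force: 0.0
```

send_rows([
  {"x":0,"y":0,"z":-0.2,"wx":0,"wy":0,"wz":0,"hand":0.3},
  {"x":0,"y":0,"z":-0.2,"wx":0,"wy":0,"wz":0,"hand":0.3},
  {"x":0,"y":0,"z":-0.1,"wx":0,"wy":0,"wz":0,"hand":0.3},
  {"x":0,"y":0,"z":0,"wx":0,"wy":-0.127,"wz":0,"hand":0.3},
  {"x":0,"y":0,"z":0,"wx":0,"wy":-0.127,"wz":0,"hand":0.3},
  {"x":0,"y":0,"z":0,"wx":0,"wy":-0.127,"wz":0,"hand":0.3},
  {"x":0,"y":0,"z":0,"wx":0,"wy":-0.127,"wz":0,"hand":0.3},
  {"x":0,"y":0,"z":0,"wx":0,"wy":-0.127,"wz":0,"hand":0.3},
  {"x":0,"y":0,"z":0,"wx":0,"wy":-0.127,"wz":0,"hand":0.3},
  {"x":0,"y":0,"z":0,"wx":0,"wy":-0.127,"wz":0,"hand":0.3},
])

```text
time: 45.12
tool_pos: [0.6599, 0.1227, 0.1893]
tool_rot: [0.238, 0.686, 0.642, -0.248]
contact_force: [1.0, 0.5, 0.3]
gripper_width: 0.648
grasp_force: 0.0
```

```bash
cat > blue.py <<'E'
from h import *
c=calibration("wrist");b=grab_frame("wrist");hsv=cv2.cvtColor(b,cv2.COLOR_BGR2HSV)
m=cv2.inRange(hsv,(100,120,40),(120,255,255))|cv2.inRange(hsv,(3,110,30),(18,255,255));m[:,:200]=0;m[:,440:]=0;m[:100]=0;m[380:]=0
for k in sorted(cv2.findContours(cv2.morphologyEx(m,3,np.ones((5,5))),0,1)[0],key=cv2.contourArea)[-4:]:
    r=cv2.minAreaRect(k);print(np.round(r[0]),np.round(r[1]),onz(c,r[0],.02)[:2].round(4),[onz(c,p,.0145)[:2].round(4).tolist() for p in cv2.boxPoints(r)])
E
python3 st.py .6615,.172,.0731,86.5,40; python3 blue.py
```

```text
45.1 [0.6599 0.1227 0.1893] q [ 0.32  0.38  1.42 -0.64  1.63  0.45] x [ 0.05  0.76 -0.65] z [-0.04 -0.64 -0.76] w 0.648 f 0.0 [1.  0.5 0.3]
shift units [ 0.751 -0.016  0.379] minrows 3.0 | turn units [ 0.005  0.004 -0.008] minrows 0.1 | shift after the turn [ 0.749 -0.009  0.382]
[318. 101.] [ 2. 22.] [0.6594 0.0839] [[0.6517, 0.0809], [0.6667, 0.0798], [0.6666, 0.0782], [0.6515, 0.0792]]
```

send_rows([
  {"x":0.15,"y":-0.002,"z":0,"wx":0,"wy":0,"wz":0,"hand":0.3},
  {"x":0.15,"y":-0.002,"z":0,"wx":0,"wy":0,"wz":0,"hand":0.3},
  {"x":0.15,"y":-0.002,"z":0,"wx":0,"wy":0,"wz":0,"hand":0.3},
  {"x":0.15,"y":-0.002,"z":0,"wx":0,"wy":0,"wz":0,"hand":0.3},
  {"x":0.15,"y":-0.002,"z":0,"wx":0,"wy":0,"wz":0,"hand":0.3},
  {"x":0,"y":0,"z":0.127,"wx":0,"wy":0,"wz":-0.008,"hand":0.3},
  {"x":0,"y":0,"z":0.127,"wx":0,"wy":0,"wz":0,"hand":0.3},
  {"x":0,"y":0,"z":0.127,"wx":0,"wy":0,"wz":0,"hand":0.3},
  {"x":0,"y":0,"z":0,"wx":0,"wy":0,"wz":0,"hand":0.3},
  {"x":0,"y":0,"z":0,"wx":0,"wy":0,"wz":0,"hand":0.3},
])

```text
time: 46.0
tool_pos: [0.6613, 0.1709, 0.0714]
tool_rot: [0.234, 0.684, 0.644, -0.249]
contact_force: [-0.4, 0.4, 1.3]
gripper_width: 0.651
grasp_force: 0.0
```

```bash
python3 st.py .6605,.116,.0061,86.5,40; python3 blue.py
```

```text
46.0 [0.6613 0.1709 0.0714] q [ 0.38  0.55  1.4  -0.62  1.54  0.57] x [ 0.05  0.77 -0.64] z [-0.04 -0.64 -0.77] w 0.651 f 0.0 [-0.4  0.4  1.3]
shift units [-0.001  0.017  0.568] minrows 2.0 | turn units [-0.    -0.001  0.001] minrows 0.0 | shift after the turn [-0.     0.017  0.568]
[322. 233.] [136.  52.] [0.6627 0.1493] [[0.6531, 0.1904], [0.6741, 0.1904], [0.6772, 0.0622], [0.6429, 0.0607]]
```

send_rows([
  {"x":0,"y":0.008,"z":0.15,"wx":0,"wy":0,"wz":0,"hand":0.2},
  {"x":0,"y":0,"z":0.15,"wx":0,"wy":0,"wz":0,"hand":0.2},
  {"x":0,"y":0,"z":0.13,"wx":0,"wy":0,"wz":0,"hand":0.1},
  {"x":0,"y":0,"z":0.1,"wx":0,"wy":0,"wz":0,"hand":0.1},
  {"x":0,"y":0,"z":0.04,"wx":0,"wy":0,"wz":0,"hand":0.1},
  {"x":0,"y":0,"z":0,"wx":0,"wy":0,"wz":0,"hand":0.1},
  {"x":0,"y":0,"z":0,"wx":0,"wy":0,"wz":0,"hand":0.1},
  {"x":0,"y":0,"z":0,"wx":0,"wy":0,"wz":0,"hand":0.1},
  {"x":0,"y":0,"z":0,"wx":0,"wy":0,"wz":0,"hand":0.1},
  {"x":0,"y":0,"z":0,"wx":0,"wy":0,"wz":0,"hand":0.1},
])

```text
time: 46.88
tool_pos: [0.661, 0.1177, 0.0079]
tool_rot: [0.235, 0.684, 0.645, -0.247]
contact_force: [-0.5, 0.6, 0.4]
gripper_width: 0.55
grasp_force: 0.0
```

send_rows([
  {"x":0,"y":0,"z":0,"wx":0,"wy":0,"wz":0,"hand":-1},
  {"x":0,"y":0,"z":0,"wx":0,"wy":0,"wz":0,"hand":-1},
  {"x":0,"y":0,"z":0,"wx":0,"wy":0,"wz":0,"hand":-1},
  {"x":0,"y":0,"z":0,"wx":0,"wy":0,"wz":0,"hand":-1},
  {"x":0,"y":0,"z":0,"wx":0,"wy":0,"wz":0,"hand":-1},
  {"x":0,"y":0,"z":0,"wx":0,"wy":0,"wz":0,"hand":-1},
  {"x":0,"y":0,"z":0,"wx":0,"wy":0,"wz":0,"hand":-1},
  {"x":0,"y":0,"z":0,"wx":0,"wy":0,"wz":0,"hand":-1},
  {"x":0,"y":0,"z":0,"wx":0,"wy":0,"wz":0,"hand":-1},
  {"x":0,"y":0,"z":0,"wx":0,"wy":0,"wz":0,"hand":-1},
])

```text
time: 47.72
tool_pos: [0.6607, 0.1172, 0.0075]
tool_rot: [0.235, 0.684, 0.644, -0.248]
contact_force: [-0.6, 3.1, 5.7]
gripper_width: 0.322
grasp_force: 59.4
```

Same solid grip on blue. I repeat the lift and the turn upright.

send_rows([
  {"x":-0.05,"y":0,"z":-0.06,"wx":0,"wy":0,"wz":0,"hand":-1},
  {"x":-0.1,"y":0,"z":-0.119,"wx":0,"wy":0,"wz":0,"hand":-1},
  {"x":-0.1,"y":0,"z":-0.119,"wx":0,"wy":0,"wz":0,"hand":-1},
  {"x":-0.1,"y":0,"z":-0.119,"wx":0,"wy":0,"wz":0,"hand":-1},
  {"x":-0.1,"y":0,"z":-0.119,"wx":0,"wy":0,"wz":0,"hand":-1},
  {"x":-0.1,"y":0,"z":-0.119,"wx":0,"wy":0,"wz":0,"hand":-1},
  {"x":-0.1,"y":0,"z":-0.119,"wx":0,"wy":0,"wz":0,"hand":-1},
  {"x":-0.1,"y":0,"z":-0.119,"wx":0,"wy":0,"wz":0,"hand":-1},
  {"x":-0.1,"y":0,"z":-0.119,"wx":0,"wy":0,"wz":0,"hand":-1},
  {"x":0,"y":0,"z":0,"wx":0,"wy":0,"wz":0,"hand":-1},
])

```text
time: 48.55
tool_pos: [0.6618, 0.1167, 0.2112]
tool_rot: [0.237, 0.685, 0.644, -0.245]
contact_force: [1.2, -0.1, 1.7]
gripper_width: 0.317
grasp_force: 59.1
```

send_rows([
  {"x":0,"y":0,"z":0,"wx":0.001,"wy":0.154,"wz":0,"hand":-1},
  {"x":0,"y":0,"z":0,"wx":0.001,"wy":0.154,"wz":0,"hand":-1},
  {"x":0,"y":0,"z":0,"wx":0.001,"wy":0.154,"wz":0,"hand":-1},
  {"x":0,"y":0,"z":0,"wx":0.001,"wy":0.154,"wz":0,"hand":-1},
  {"x":0,"y":0,"z":0,"wx":0.001,"wy":0.154,"wz":0,"hand":-1},
  {"x":0,"y":0,"z":0,"wx":0.001,"wy":0.154,"wz":0,"hand":-1},
  {"x":0,"y":0,"z":0,"wx":0.001,"wy":0.154,"wz":0,"hand":-1},
  {"x":0,"y":0,"z":0,"wx":0.001,"wy":0.154,"wz":0,"hand":-1},
  {"x":0,"y":0,"z":0,"wx":0.001,"wy":0.154,"wz":0,"hand":-1},
  {"x":0,"y":0,"z":0,"wx":0.001,"wy":0.154,"wz":0,"hand":-1},
])

```text
time: 49.38
tool_pos: [0.6596, 0.116, 0.2049]
tool_rot: [-0.177, 0.704, 0.662, 0.185]
contact_force: [-0.3, 0.5, -0.6]
gripper_width: 0.312
grasp_force: 59.0
```

send_rows([
  {"x":0,"y":0,"z":0,"wx":0.001,"wy":0.154,"wz":0,"hand":-1},
  {"x":0,"y":0,"z":0,"wx":0.001,"wy":0.154,"wz":0,"hand":-1},
  {"x":0,"y":0,"z":0,"wx":0.001,"wy":0.154,"wz":0,"hand":-1},
  {"x":0,"y":0,"z":0,"wx":-0.118,"wy":0,"wz":0.099,"hand":-1},
  {"x":0,"y":0,"z":0,"wx":-0.118,"wy":0,"wz":0.099,"hand":-1},
  {"x":0,"y":0,"z":0,"wx":-0.118,"wy":0,"wz":0.099,"hand":-1},
  {"x":0,"y":0,"z":0,"wx":-0.118,"wy":0,"wz":0.099,"hand":-1},
  {"x":0,"y":0,"z":0,"wx":-0.118,"wy":0,"wz":0.099,"hand":-1},
  {"x":0,"y":0,"z":0,"wx":-0.118,"wy":0,"wz":0.099,"hand":-1},
  {"x":0,"y":0,"z":0,"wx":-0.118,"wy":0,"wz":0.099,"hand":-1},
])

```text
time: 50.22
tool_pos: [0.6586, 0.1157, 0.2029]
tool_rot: [-0.14, 0.859, 0.292, 0.396]
contact_force: [-1.0, 0.3, -1.3]
gripper_width: 0.322
grasp_force: 59.2
```

```bash
python3 st.py .493,.1465,.2,38,-50; python3 - <<'E'
from h import *
cs=calibration("scene");a=grab_frame("scene");c=calibration("top");b=grab_frame("top");cv2.imwrite("pics/topx.png",b);cv2.imwrite("pics/scx.png",a)
g=cv2.cvtColor(b,6)
# packet: brightest large blob in the tray (top face z .028)
m=np.zeros_like(g);m[265:325,205:275]=(g[265:325,205:275]>190)*255
k=max(cv2.findContours(cv2.morphologyEx(m,3,np.ones((3,3))),0,1)[0],key=cv2.contourArea);r=cv2.minAreaRect(k)
print("packet",onz(c,r[0],.028).round(4),[onz(c,p,.028)[:2].round(3).tolist() for p in cv2.boxPoints(r)])
hsv=cv2.cvtColor(a,cv2.COLOR_BGR2HSV)
for lo,hi,n in(((100,120,40),(118,255,255),"blue"),((4,110,30),(18,255,255),"brown")):
    m=cv2.inRange(hsv,lo,hi);m[:,:150]=0;m[:100]=0;m[:,400:]=0
    ks=[k for k in cv2.findContours(m,0,1)[0] if cv2.contourArea(k)>20]
    print(n,[(cv2.boundingRect(k),np.round(cv2.minAreaRect(k)[2])) for k in ks])
E
```

```text
50.2 [0.6586 0.1157 0.2029] q [-0.18 -0.16  2.04  0.89  0.83  0.25] x [0.52 0.39 0.76] z [ 0.6   0.47 -0.65] w 0.322 f 59.2 [-1.   0.3 -1.3]
shift units [-0.504 -0.838 -0.553] minrows 4.0 | turn units [-0.003  0.007 -0.013] minrows 0.1 | shift after the turn [-0.493 -0.841 -0.557]
packet [0.4423 0.1621 0.028 ] [[0.492, 0.199], [0.49, 0.124], [0.393, 0.126], [0.395, 0.201]]
blue [((220, 200, 12, 13), np.float64(56.0)), ((212, 151, 15, 30), np.float64(82.0))]
brown [((222, 156, 17, 19), np.float64(17.0)), ((277, 152, 46, 20), np.float64(83.0)), ((150, 152, 143, 126), np.float64(54.0)), ((308, 100, 92, 30), np.float64(90.0)), ((160, 100, 95, 56), np.float64(11.0))]
```

```bash
python3 - <<'E'
from h import *
c=calibration("top")
for u,v in((219,279),(260.2,279),(259.4,306.2),(218,306)): print(onz(c,(u,v),.028)[:2].round(4))
print("teat a",onz(c,(195+(640-400)/4.1667,205+190/4.1667),.103)[:2].round(4))
b=cv2.imread("pics/topx.png");cv2.imwrite("pics/tray.png",cv2.resize(b[215:330,195:291],None,fx=5,fy=5,interpolation=2))
g=cv2.cvtColor(b,6)
m=np.zeros_like(g);m[235:320,205:275]=(g[235:320,205:275]>192)*255
n,l,st,ce=cv2.connectedComponentsWithStats(m)
for i in range(1,n):
    if st[i,4]>15: print(st[i],ce[i].round(1))
E
```

```text
[0.4647 0.1799]
[0.4625 0.1009]
[0.4109 0.1037]
[0.4133 0.183 ]
teat a [0.5166 0.1012]
[210 241  11   4  36] [214.6 242.3]
[ 209  240   45   77 2194] [229.  281.1]
```

View pics/tray.png

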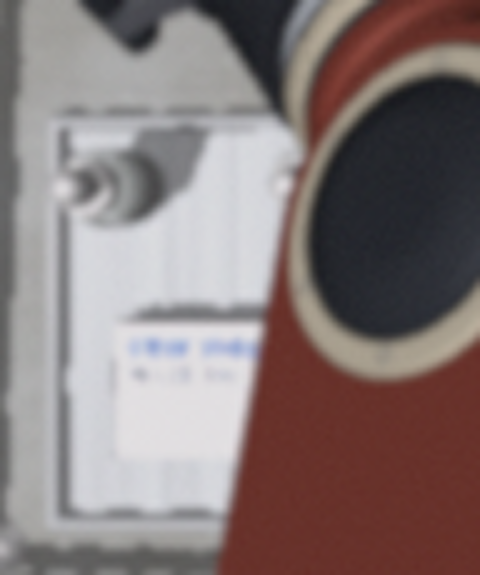

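White_b stands at (125,187) with its teat at (65,187), white_a's teat is at (285,180), and the packet's far edge is at row 320. The middle slot at (0.488, 0.1415) is free. I move above it.

send_rows([
  {"x":-0.084,"y":-0.14,"z":-0.092,"wx":0,"wy":0.001,"wz":-0.002,"hand":-1},
  {"x":-0.084,"y":-0.14,"z":-0.092,"wx":0,"wy":0.001,"wz":-0.002,"hand":-1},
  {"x":-0.084,"y":-0.14,"z":-0.092,"wx":0,"wy":0.001,"wz":-0.002,"hand":-1},
  {"x":-0.084,"y":-0.14,"z":-0.092,"wx":0,"wy":0.001,"wz":-0.002,"hand":-1},
  {"x":-0.084,"y":-0.14,"z":-0.092,"wx":0,"wy":0.001,"wz":-0.002,"hand":-1},
  {"x":-0.084,"y":-0.14,"z":-0.092,"wx":0,"wy":0.001,"wz":-0.002,"hand":-1},
  {"x":0,"y":0,"z":0,"wx":0,"wy":0,"wz":0,"hand":-1},
  {"x":0,"y":0,"z":0,"wx":0,"wy":0,"wz":0,"hand":-1},
  {"x":0,"y":0,"z":0,"wx":0,"wy":0,"wz":0,"hand":-1},
  {"x":0,"y":0,"z":0,"wx":0,"wy":0,"wz":0,"hand":-1},
])

```text
time: 51.15
tool_pos: [0.4947, 0.1456, 0.2013]
tool_rot: [-0.139, 0.856, 0.299, 0.399]
contact_force: [0.5, -0.3, -0.6]
gripper_width: 0.32
grasp_force: 59.3
```

```bash
cat > ax.py <<'E'
# tilt of the blue bottle seen in the scene view: teat blob to label blob line vs the projected vertical
from h import *
a=grab_frame("scene");hsv=cv2.cvtColor(a,cv2.COLOR_BGR2HSV);m=cv2.inRange(hsv,(102,130,40),(116,255,255));m[:,:180]=0;m[:,380:]=0;m[:80]=0
n,l,st,ce=cv2.connectedComponentsWithStats(m);print([(st[i].tolist(),ce[i].round(1).tolist()) for i in range(1,n) if st[i,4]>25])
c=calibration("scene");p=manip.state()["tool_pos"];f=lambda X:(lambda q:(q[:2]/q[2]))(c["camera_matrix"]@(c["R"]@X+c["t"]))
off=np.array([-.0055,-.0045,-.031]);print("expected base, label 30mm, teat 88mm:",f(p+off).round(1),f(p+off+[0,0,.03]).round(1),f(p+off+[0,0,.088]).round(1))
E
python3 st.py .4935,.146,.06,38,-50; python3 ax.py
```

```text
51.1 [0.4947 0.1456 0.2013] q [-0.19 -0.68  2.41  0.81  0.94  0.38] x [0.5  0.4  0.77] z [ 0.6   0.48 -0.64] w 0.320 f 59.3 [ 0.5 -0.3 -0.6]
shift units [-0.725 -0.007  0.602] minrows 3.4 | turn units [-0.008 -0.     0.008] minrows 0.1 | shift after the turn [-0.725 -0.007  0.602]
[([282, 185, 17, 33, 375], [289.9, 203.4]), ([291, 242, 11, 12, 82], [296.5, 248.5])]
expected base, label 30mm, teat 88mm: [291.9 257.4] [291.3 236.9] [290.  195.3]
```

send_rows([
  {"x":-0.0906,"y":-0.001,"z":0.0753,"wx":-0.001,"wy":0,"wz":0.001,"hand":-1},
  {"x":-0.0906,"y":-0.001,"z":0.0753,"wx":-0.001,"wy":0,"wz":0.001,"hand":-1},
  {"x":-0.0906,"y":-0.001,"z":0.0753,"wx":-0.001,"wy":0,"wz":0.001,"hand":-1},
  {"x":-0.0906,"y":-0.001,"z":0.0753,"wx":-0.001,"wy":0,"wz":0.001,"hand":-1},
  {"x":-0.0906,"y":-0.001,"z":0.0753,"wx":-0.001,"wy":0,"wz":0.001,"hand":-1},
  {"x":-0.0906,"y":-0.001,"z":0.0753,"wx":-0.001,"wy":0,"wz":0.001,"hand":-1},
  {"x":-0.0906,"y":-0.001,"z":0.0753,"wx":-0.001,"wy":0,"wz":0.001,"hand":-1},
  {"x":-0.0906,"y":-0.001,"z":0.0753,"wx":-0.001,"wy":0,"wz":0.001,"hand":-1},
  {"x":-0.026,"y":0,"z":0.0215,"wx":0,"wy":0,"wz":0,"hand":-1},
  {"x":0,"y":0,"z":0,"wx":0,"wy":0,"wz":0,"hand":-1},
])

```text
time: 52.03
tool_pos: [0.4917, 0.1468, 0.0521]
tool_rot: [-0.139, 0.858, 0.294, 0.398]
contact_force: [-0.2, -0.2, -0.9]
gripper_width: 0.322
grasp_force: 59.3
```

```bash
python3 st.py .4935,.146,.036,38,-50; python3 ax.py
```

```text
52.0 [0.4917 0.1468 0.0521] q [-0.19 -0.36  2.49  1.12  0.69 -0.06] x [0.51 0.39 0.76] z [ 0.6   0.47 -0.64] w 0.322 f 59.3 [-0.2 -0.2 -0.9]
shift units [-0.078  0.012  0.074] minrows 0.4 | turn units [-0.004  0.004 -0.004] minrows 0.0 | shift after the turn [-0.078  0.011  0.074]
[([287, 289, 16, 29, 309], [294.3, 305.3]), ([295, 340, 11, 9, 55], [300.2, 344.8])]
expected base, label 30mm, teat 88mm: [295.4 349.2] [294.9 331.8] [293.8 296.6]
```

send_rows([
  {"x":-0.015,"y":0.003,"z":0.014,"wx":0,"wy":0,"wz":0,"hand":-1},
  {"x":-0.015,"y":0.003,"z":0.014,"wx":0,"wy":0,"wz":0,"hand":-1},
  {"x":-0.015,"y":0.003,"z":0.014,"wx":0,"wy":0,"wz":0,"hand":-1},
  {"x":-0.015,"y":0.003,"z":0.014,"wx":0,"wy":0,"wz":0,"hand":-1},
  {"x":-0.01,"y":0,"z":0.009,"wx":0,"wy":0,"wz":0,"hand":-1},
  {"x":0,"y":0,"z":0,"wx":0,"wy":0,"wz":0,"hand":-1},
  {"x":0,"y":0,"z":0,"wx":0,"wy":0,"wz":0,"hand":-1},
  {"x":0,"y":0,"z":0,"wx":0,"wy":0,"wz":0,"hand":-1},
  {"x":0,"y":0,"z":0,"wx":0,"wy":0,"wz":0,"hand":-1},
  {"x":0,"y":0,"z":0,"wx":0,"wy":0,"wz":0,"hand":-1},
])

```text
time: 52.92
tool_pos: [0.4944, 0.1457, 0.0405]
tool_rot: [-0.138, 0.857, 0.295, 0.4]
contact_force: [0.3, 0.3, -0.7]
gripper_width: 0.316
grasp_force: 59.3
```

send_rows([
  {"x":-0.007,"y":0,"z":0.006,"wx":0,"wy":0,"wz":0,"hand":-1},
  {"x":0,"y":0,"z":0,"wx":0,"wy":0,"wz":0,"hand":-1},
  {"x":0,"y":0,"z":0,"wx":0,"wy":0,"wz":0,"hand":-1},
  {"x":0,"y":0,"z":0,"wx":0,"wy":0,"wz":0,"hand":-1},
  {"x":0,"y":0,"z":0,"wx":0,"wy":0,"wz":0,"hand":-1},
  {"x":0,"y":0,"z":0,"wx":0,"wy":0,"wz":0,"hand":-1},
  {"x":0,"y":0,"z":0,"wx":0,"wy":0,"wz":0,"hand":-1},
  {"x":0,"y":0,"z":0,"wx":0,"wy":0,"wz":0,"hand":-1},
  {"x":0,"y":0,"z":0,"wx":0,"wy":0,"wz":0,"hand":-1},
  {"x":0,"y":0,"z":0,"wx":0,"wy":0,"wz":0,"hand":-1},
])

```text
time: 53.75
tool_pos: [0.4943, 0.1457, 0.0389]
tool_rot: [-0.138, 0.857, 0.295, 0.4]
contact_force: [-0.5, 0.1, -0.6]
gripper_width: 0.318
grasp_force: 59.3
```

send_rows([
  {"x":-0.006,"y":0,"z":0.005,"wx":0,"wy":0,"wz":0,"hand":-1},
  {"x":-0.006,"y":0,"z":0.005,"wx":0,"wy":0,"wz":0,"hand":-1},
  {"x":0,"y":0,"z":0,"wx":0,"wy":0,"wz":0,"hand":-1},
  {"x":0,"y":0,"z":0,"wx":0,"wy":0,"wz":0,"hand":-1},
  {"x":0,"y":0,"z":0,"wx":0,"wy":0,"wz":0,"hand":-1},
  {"x":0,"y":0,"z":0,"wx":0,"wy":0,"wz":0,"hand":-1},
  {"x":0,"y":0,"z":0,"wx":0,"wy":0,"wz":0,"hand":-1},
  {"x":0,"y":0,"z":0,"wx":0,"wy":0,"wz":0,"hand":-1},
  {"x":0,"y":0,"z":0,"wx":0,"wy":0,"wz":0,"hand":-1},
  {"x":0,"y":0,"z":0,"wx":0,"wy":0,"wz":0,"hand":-1},
])

```text
time: 54.58
tool_pos: [0.4944, 0.1457, 0.0366]
tool_rot: [-0.138, 0.857, 0.295, 0.4]
contact_force: [-0.0, -0.3, -0.1]
gripper_width: 0.321
grasp_force: 59.3
```

send_rows([
  {"x":-0.006,"y":0,"z":0.005,"wx":0,"wy":0,"wz":0,"hand":-1},
  {"x":0,"y":0,"z":0,"wx":0,"wy":0,"wz":0,"hand":-1},
  {"x":0,"y":0,"z":0,"wx":0,"wy":0,"wz":0,"hand":-1},
  {"x":0,"y":0,"z":0,"wx":0,"wy":0,"wz":0,"hand":-1},
  {"x":0,"y":0,"z":0,"wx":0,"wy":0,"wz":0,"hand":-1},
  {"x":0,"y":0,"z":0,"wx":0,"wy":0,"wz":0,"hand":-1},
  {"x":0,"y":0,"z":0,"wx":0,"wy":0,"wz":0,"hand":-1},
  {"x":0,"y":0,"z":0,"wx":0,"wy":0,"wz":0,"hand":-1},
  {"x":0,"y":0,"z":0,"wx":0,"wy":0,"wz":0,"hand":-1},
  {"x":0,"y":0,"z":0,"wx":0,"wy":0,"wz":0,"hand":-1},
])

```text
time: 55.42
tool_pos: [0.4943, 0.1457, 0.0354]
tool_rot: [-0.138, 0.857, 0.295, 0.4]
contact_force: [0.9, 1.1, -0.6]
gripper_width: 0.317
grasp_force: 59.3
```

send_rows([
  {"x":-0.006,"y":0,"z":0.005,"wx":0,"wy":0,"wz":0,"hand":-1},
  {"x":0,"y":0,"z":0,"wx":0,"wy":0,"wz":0,"hand":-1},
  {"x":0,"y":0,"z":0,"wx":0,"wy":0,"wz":0,"hand":-1},
  {"x":0,"y":0,"z":0,"wx":0,"wy":0,"wz":0,"hand":-1},
  {"x":0,"y":0,"z":0,"wx":0,"wy":0,"wz":0,"hand":-1},
  {"x":0,"y":0,"z":0,"wx":0,"wy":0,"wz":0,"hand":-1},
  {"x":0,"y":0,"z":0,"wx":0,"wy":0,"wz":0,"hand":-1},
  {"x":0,"y":0,"z":0,"wx":0,"wy":0,"wz":0,"hand":-1},
  {"x":0,"y":0,"z":0,"wx":0,"wy":0,"wz":0,"hand":-1},
  {"x":0,"y":0,"z":0,"wx":0,"wy":0,"wz":0,"hand":-1},
])

```text
time: 56.25
tool_pos: [0.4945, 0.1456, 0.0343]
tool_rot: [-0.138, 0.857, 0.295, 0.4]
contact_force: [1.4, 0.1, 1.1]
gripper_width: 0.319
grasp_force: 59.5
```

send_rows([
  {"x":-0.005,"y":0,"z":0.004,"wx":0,"wy":0,"wz":0,"hand":-1},
  {"x":0,"y":0,"z":0,"wx":0,"wy":0,"wz":0,"hand":-1},
  {"x":0,"y":0,"z":0,"wx":0,"wy":0,"wz":0,"hand":-1},
  {"x":0,"y":0,"z":0,"wx":0,"wy":0,"wz":0,"hand":-1},
  {"x":0,"y":0,"z":0,"wx":0,"wy":0,"wz":0,"hand":-1},
  {"x":0,"y":0,"z":0,"wx":0,"wy":0,"wz":0,"hand":-1},
  {"x":0,"y":0,"z":0,"wx":0,"wy":0,"wz":0,"hand":-1},
  {"x":0,"y":0,"z":0,"wx":0,"wy":0,"wz":0,"hand":-1},
  {"x":0,"y":0,"z":0,"wx":0,"wy":0,"wz":0,"hand":-1},
  {"x":0,"y":0,"z":0,"wx":0,"wy":0,"wz":0,"hand":-1},
])

```text
time: 57.08
tool_pos: [0.495, 0.1459, 0.0343]
tool_rot: [-0.138, 0.856, 0.295, 0.401]
contact_force: [-1.3, 0.1, 6.7]
gripper_width: 0.318
grasp_force: 60.2
```

Contact. I release with a small opening and go straight up, as before.

send_rows([
  {"x":0.006,"y":0,"z":-0.005,"wx":0,"wy":0,"wz":0,"hand":-1},
  {"x":0,"y":0,"z":0,"wx":0,"wy":0,"wz":0,"hand":-0.3},
  {"x":0,"y":0,"z":0,"wx":0,"wy":0,"wz":0,"hand":-0.22},
  {"x":0,"y":0,"z":0,"wx":0,"wy":0,"wz":0,"hand":-0.22},
  {"x":0,"y":0,"z":0,"wx":0,"wy":0,"wz":0,"hand":-0.22},
  {"x":0.02,"y":0,"z":-0.017,"wx":0,"wy":0,"wz":0,"hand":-0.22},
  {"x":0.03,"y":0,"z":-0.025,"wx":0,"wy":0,"wz":0,"hand":-0.22},
  {"x":0.05,"y":0,"z":-0.042,"wx":0,"wy":0,"wz":0,"hand":-0.22},
  {"x":0.05,"y":0,"z":-0.042,"wx":0,"wy":0,"wz":0,"hand":-0.22},
  {"x":0.05,"y":0,"z":-0.042,"wx":0,"wy":0,"wz":0,"hand":-0.22},
])

```text
time: 57.92
tool_pos: [0.4941, 0.1456, 0.074]
tool_rot: [-0.138, 0.857, 0.295, 0.4]
contact_force: [0.2, -1.0, 0.6]
gripper_width: 0.391
grasp_force: 0.0
```

send_rows([
  {"x":0.1,"y":0,"z":-0.083,"wx":0,"wy":0,"wz":0,"hand":-0.22},
  {"x":0.1,"y":0,"z":-0.083,"wx":0,"wy":0,"wz":0,"hand":-0.22},
  {"x":0.1,"y":0,"z":-0.083,"wx":0,"wy":0,"wz":0,"hand":-0.22},
  {"x":0.1,"y":0,"z":-0.083,"wx":0,"wy":0,"wz":0,"hand":-0.22},
  {"x":0.1,"y":0,"z":-0.083,"wx":0,"wy":0,"wz":0,"hand":-0.22},
  {"x":0.1,"y":0,"z":-0.083,"wx":0,"wy":0,"wz":0,"hand":-0.22},
  {"x":0.1,"y":0,"z":-0.083,"wx":0,"wy":0,"wz":0,"hand":-0.22},
  {"x":0.1,"y":0.1,"z":0,"wx":0,"wy":0,"wz":0,"hand":-0.22},
  {"x":0.1,"y":0.15,"z":0,"wx":0,"wy":0,"wz":0,"hand":-0.22},
  {"x":0.1,"y":0.15,"z":0,"wx":0,"wy":0,"wz":0,"hand":-0.22},
])

```text
time: 58.75
tool_pos: [0.5549, 0.1164, 0.2458]
tool_rot: [-0.137, 0.856, 0.295, 0.4]
contact_force: [0.2, 0.2, -0.2]
gripper_width: 0.39
grasp_force: 0.0
```

send_rows([
  {"x":0.1,"y":0.2,"z":0,"wx":0,"wy":0,"wz":0,"hand":-0.22},
  {"x":0.1,"y":0.2,"z":0,"wx":0,"wy":0,"wz":0,"hand":-0.22},
  {"x":0,"y":0.25,"z":0,"wx":0,"wy":0,"wz":0,"hand":-0.22},
  {"x":0,"y":0.25,"z":0,"wx":0,"wy":0,"wz":0,"hand":-0.22},
  {"x":0,"y":0.25,"z":0,"wx":0,"wy":0,"wz":0,"hand":-0.22},
  {"x":0,"y":0.2,"z":0,"wx":0,"wy":0,"wz":0,"hand":-0.22},
  {"x":0,"y":0,"z":0,"wx":0,"wy":0,"wz":0,"hand":-0.22},
  {"x":0,"y":0,"z":0,"wx":0,"wy":0,"wz":0,"hand":-0.22},
  {"x":0,"y":0,"z":0,"wx":0,"wy":0,"wz":0,"hand":-0.22},
  {"x":0,"y":0,"z":0,"wx":0,"wy":0,"wz":0,"hand":-0.22},
])

```text
time: 59.58
tool_pos: [0.6936, -0.0302, 0.2674]
tool_rot: [-0.138, 0.857, 0.295, 0.4]
contact_force: [-0.3, -0.4, 0.5]
gripper_width: 0.391
grasp_force: 0.0
```

```bash
python3 st.py; python3 - <<'E'
from h import *
cs=calibration("scene");ct=calibration("top")
a=grab_frame("scene");b=grab_frame("top");cv2.imwrite("pics/fs.png",a);cv2.imwrite("pics/ft.png",b)
f=lambda c,X:(lambda q:(q[:2]/q[2]).round(1).tolist())(c["camera_matrix"]@(c["R"]@np.array(X)+c["t"]))
for n,(x,y) in dict(blue=(.489,.141),b=(.518,.180),a=(.515,.102)).items():
    print(n,"scene base/teat",f(cs,(x,y,.004)),f(cs,(x,y,.09)),"top",f(ct,(x,y,.03)),f(ct,(x,y,.09)))
for n,im in(("scene",a),("top",b)):
    h=cv2.cvtColor(im,cv2.COLOR_BGR2HSV)
    for nm,m in(("blue",cv2.inRange(h,(102,130,40),(116,255,255))),("brown",cv2.inRange(h,(4,120,20),(18,255,255))),("red",cv2.inRange(h,(0,180,120),(4,255,255))|cv2.inRange(h,(175,180,120),(180,255,255)))):
        k,l,st,ce=cv2.connectedComponentsWithStats(m)
        print(n,nm,[(st[i].tolist(),ce[i].round(1).tolist()) for i in range(1,k) if 15<st[i,4]<600 and 180<ce[i][0]<420 and 120<ce[i][1]<420])
# change test against earlier view (whites and packet unchanged?)
E
```

```text
59.6 [ 0.6936 -0.0302  0.2674] q [-0.44 -0.08  1.85  0.88  1.08  0.15] x [0.51 0.4  0.77] z [ 0.6   0.47 -0.64] w 0.391 f 0.0 [-0.3 -0.4  0.5]
blue scene base/teat [295.2, 358.9] [293.7, 308.6] top [238.7, 265.7] [231.9, 266.8]
b scene base/teat [261.8, 364.4] [258.6, 313.8] top [218.0, 251.1] [209.8, 251.1]
a scene base/teat [299.3, 339.6] [298.0, 290.9] top [258.8, 251.5] [253.4, 251.5]
scene blue [([287, 299, 14, 29, 282], [293.7, 315.2]), ([294, 341, 11, 18, 148], [299.0, 349.5])]
scene brown [([285, 327, 20, 36, 422], [292.5, 341.0])]
scene red [([252, 226, 11, 11, 86], [257.1, 230.6]), ([405, 332, 8, 5, 28], [408.9, 334.0])]
top blue [([229, 262, 10, 11, 81], [233.7, 267.0])]
top brown [([383, 167, 61, 48, 511], [405.0, 186.7]), ([389, 212, 6, 7, 17], [391.0, 215.0]), ([391, 220, 13, 16, 61], [396.1, 228.9]), ([384, 236, 9, 11, 26], [388.0, 241.2]), ([389, 243, 6, 10, 17], [391.8, 246.2]), ([395, 243, 9, 12, 31], [399.3, 247.8]), ([408, 242, 17, 26, 91], [416.6, 254.5]), ([385, 248, 7, 10, 16], [388.1, 252.4]), ([390, 253, 12, 9, 33], [394.6, 256.9]), ([379, 255, 6, 8, 16], [38
[... 480 characters left out ...]
 7, 7, 17], [415.1, 301.9]), ([364, 306, 10, 23, 46], [367.3, 314.6]), ([406, 307, 14, 12, 33], [412.9, 311.2]), ([369, 314, 19, 26, 119], [377.1, 325.1]), ([391, 315, 31, 19, 121], [406.3, 324.3]), ([361, 323, 12, 17, 50], [366.3, 331.8]), ([386, 328, 8, 12, 24], [390.2, 333.2]), ([368, 336, 9, 8, 26], [372.2, 339.5]), ([390, 339, 7, 10, 21], [392.7, 343.9]), ([398, 338, 15, 15, 56], [406.5, 344.5]), ([356, 341, 10, 12, 28], [359.9, 347.8]), ([378, 347, 5, 8, 16], [379.9, 350.5]), ([361, 350, 13, 9, 26], [367.0, 354.3]), ([397, 351, 13, 11, 49], [403.0, 355.6]), ([367, 352, 10, 13, 22], [372.1, 358.9]), ([409, 356, 7, 8, 19], [411.8, 359.4])]
top red [([309, 140, 8, 9, 40], [312.1, 144.5])]
```

```bash
python3 - <<'E'
import cv2,numpy as np
a=cv2.cvtColor(cv2.imread("pics/scx.png"),6);b=cv2.cvtColor(cv2.imread("pics/fs.png"),6)
f=lambda p,x0,y0,x1,y1:(p[y0:y1,x0:x1])
# template match each object's patch of the earlier view in the final view
for n,(x0,y0,x1,y1) in dict(white_b=(247,302,277,370),white_a=(286,276,312,300),packet=(292,345,355,395),stack=(296,222,345,248)).items():
    r=cv2.matchTemplate(b[y0-8:y1+8,x0-8:x1+8],a[y0:y1,x0:x1],cv2.TM_CCOEFF_NORMED);_,v,_,p=cv2.minMaxLoc(r);print(n,round(v,3),p[0]-8,p[1]-8)
E
```

```text
white_b 0.972 0 0
white_a 0.615 0 0
packet 0.836 0 0
stack 0.713 0 0
```

Nothing has shifted since the earlier view, and blue is upright in its slot. I hand the job in.

```bash
python3 -c "
from plant import job_done
print(job_done())"
```

```text
the job is handed in; nothing more can be done
None
```

I handed the job in at about 60 s: the slide packet lies flat in the tray and the three dropper bottles present (blue and two white) stand beside it. The last camera check showed the stack and vial in place, though it was less certain for the stack and for one white bottle, and no verdict came back.

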